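# Clear the spatula and put the lid on the pan

### The arm

A 6-joint arm with a two-finger parallel gripper is mounted at the origin on the work surface. World frame = base frame: x ahead of the robot, y to its left, z up, the work surface at z = 0. Lengths are in mm, angles in rad, forces in N, time in s.
With the tool pointing down it reaches from about 275 to 1000 mm from the base axis. Payload 8.4 kg.
Tool frame: the origin (TCP) lies between the finger pads; the fingertips stand r.nose_length ahead of it and the grasp point (between the pads) lies 8 mm behind it (r.nose_length is the distance from the TCP to the fingertips, in mm); y points along the fingers, x is the direction in which the jaws open and shut, and the axes are right-handed (so a half turn about y gives the same grasp; the last joint's range is limited). The gripper opens to 85 mm and grips with 20 to 120 N. Pads are 22 mm wide; open, the fingers measure 114 mm over their backs; the gripper's body (76 mm by 85 mm) begins 54 mm behind the grasp point. The pads swing forward as they close: fully open they stand 13 mm farther back than shut.
Start: joints at [1.326, 0.353, 1.633, -0, 1.155, -0.002], TCP at [150.262, 606.671, 242.281] pointing down, gripper open.
Joint ranges: [-2.63, 2.63], [-0.92, 2.1], [0.06, 2.66], [-1.3, 4.44], [0, 2.69], [-3.02, 3.02]. Speed limits (rad/s): [2.22, 2.22, 2.79, 3.14, 3.14, 3.14].

### API

Orientations are given as [roll, pitch, yaw] about the fixed x, y, z axes, in that order (R = Rz(yaw) Ry(pitch) Rx(roll)).
In Python, from rig import r, cams, order gives the robot as it stands. The module is installed in compiled form; this text tells all that it offers.
- The arm moves only by the shell command python3 -m crank 'ROWS' [FORCE]. ROWS is JSON, a list of rows, each a list of 7 numbers: the turn, a rotation vector about the tool's x, y, z in degrees, then the shift along the tool's x, y, z in cm, then the opening, from -1 (shut) to 1 (fully open). A call has exactly 10 rows; each row shifts and turns the pose as measured when the row begins, along the tool's axes as they then stand; what a row does not reach is not made up. A row lasts 1/12 s, in which the tool goes at most 41.7 mm and 7.16 degrees, less where a joint would pass 70% of its speed; a pose out of reach is approached as far as the arm can. A call with a gripper value outside its range is refused whole. The fingers move at their own pace and stop on an object; FORCE is the grip in N (left out, the last holds). Time passes only in rows, so rows that do not move let the fingers close, or fill a call up. It gives the time, the measured TCP pose, the force and the opening at its end, in the units of the state.
- r.sense(): the state, without advancing time (a new reading comes with each control period).
- cams.grab_frame(name): name is "scene" or "top" or "wrist"; returns the picture (384x512x3 uint8, blue, green, red); there is no depth.
- cams.camera_info(name): a dict with "intrinsics" (3x3 intrinsics, pixels), "view" (4x4, takes a point from world to camera coordinates); the wrist camera has in their place "hand_eye" (4x4, takes a point from camera to tool coordinates, whose origin is the TCP and whose axes are the tool frame's). Camera axes: x right, y up, looking along -z (the intrinsics and any distortion apply to the point x, -y, -z); pixel columns grow to the right and rows downward; lengths in mm; the calibration is good to about 2 mm. The wrist camera is an equidistant fisheye: a pixel r from the principal point sees the ray r / f radians off the axis. A picture is of the moment at which its call begins: read the wrist's pose just before it. camera_info takes no time and is no camera call.
- order.sign_off(): hands the job in, once; it reports no verdict.
The state is a dict: "clock": time; "qpos": joint angles; "qvel": joint speeds; "joint_efforts": joint torques, N m; "eef_pos": TCP position; "tcp_rot": TCP orientation; "contact_force": force on the tool from outside, world axes, zero at the start; "wrist_torque": the same for the moment, N m; "opening": opening from 0.0 (shut) to 1.0 (fully open).
Only numpy, scipy, OpenCV 4.12 (cv2) and the standard library are available. Lean on these libraries where they do the work, as an engineer would, in place of code of your own. Each camera call takes 0.05 s, during which the arm holds its last target.

### The job

The pan needs its lid, but a wooden spatula is standing in it: first take the spatula out and lay it down flat on the chopping board, without dropping it. Then take the lid from its sloping stand and set it down on the pan, level and fully home, without letting it fall. Leave the pan standing where it is and do not disturb the mug, the jar and the bowl.

Things in the scene. Friction and masses are not known exactly. Their poses are not given: they have to be found in the camera images.
- pan_rim (a point): Centre of the mouth of a loose round steel pan: outer diameter 180, wall 4, inner 172, floor 5 thick, 1.4 kg; this point is 100 above the counter. z up; x is the horizontal direction in which the spatula's handle leans out over the rim at the start. Two loop handles at +y and -y, 80 above the counter, reach out to 119 from the axis.
- spatula_mid (a point): Centre of a loose wooden spatula, 300 long, 70 g. x runs from blade to handle end, y across, z out of its upper face; its flat underside is 8 below this point. Handle x = -10 to 150, 24 wide (y), 16 thick; blade x = -150 to -30, 52 wide, 8 thick. At first the blade's end stands in the pan's bottom corner at its -x side, the handle lies on the opposite rim, rising at 31 degrees.
- spatula_grip (a point): Point on the spatula's handle 80 from spatula_mid towards the handle's end, at half width and half thickness, same axes: a good place to grip, across the 24 width. At the start it is about 130 above the counter and 30 outside the rim; some 100 of handle stick out over the rim.
- board_top (a point): Centre of the upper face of a wooden chopping board, fixed on the counter: 340 (x) by 200 (y) by 18 thick, z up, the face 18 above the counter. It is at the left or the right of the pan.
- lid_base (a point): Centre of the underside of the lid's rim disc; z is its axis, towards the knob. Loose steel lid, 300 g: disc diameter 188, z = 0 to 5; below it a plug, diameter 162, z = -12 to 0, that drops into the pan with 5 play all round till the disc rests on the rim. Fully home, this point coincides with pan_rim. At first it lies on the stand, tilted 35 degrees from level, knob up and towards the robot.
- lid_knob (a point): On the lid's axis, 27 above lid_base, the point to grip the knob, same axes as lid_base. The knob is a plain cylinder 32 in diameter and 40 tall, from z = 5 to 45 above lid_base; this point is 22 above the disc's upper face. At the start about 95 above the counter.
- stand: The lid's sloping wooden stand, fixed, on the other side of the pan from the board: origin on the counter under the middle of its slope, x horizontal, uphill (roughly away from the robot), z up. Footprint 150 by 150, sloping board 165 long, top edge about 110 above the counter; two pins at the lower edge, 8 high, keep the lid from sliding down.
- mug: White mug, diameter 80, 90 tall, origin at the centre of its underside; leave alone.
- jar: Closed glass jar, diameter 70, 100 tall, origin at the centre of its underside; leave alone.
- bowl: Glass bowl, diameter 140, 60 tall, origin at the centre of its underside; leave alone.
Mind the look-alikes: they are no part of the job. Leave any purple or turquoise look-alike of the part that bears lid_base alone.

How it is judged:
By the outcome, as a careful person would: the job done as asked, in the order asked, and still so for the second after the job is handed in, with the robot touching nothing.
It also fails if it takes over 62 s, if anything falls off the work surface, if the arm or the gripper's body presses on something with over 40 N, if the wrist force passes 120 N, or if a joint passes its speed limit or range.

## Working session

There is one attempt and no reset: what is moved stays moved. The work goes in short steps, Python scripts to look and compute and a shell command to move; the robot and the scene stay as the last step left them, time stands still between calls to the robot, and variables do not carry over. Pictures are saved under pics/ and viewed, and the job is handed in when it is done.

```bash
mkdir -p pics
python3 - <<'E'
from rig import r,cams,order
import cv2,numpy as np
print(r.sense(), r.nose_length)
for n in("scene","top","wrist"):
    im=cams.grab_frame(n); cv2.imwrite(f"pics/{n}0.png",im)
    i=cams.camera_info(n)
    for k in i: print(n,k,np.round(np.array(i[k]),4).tolist() if not isinstance(i[k],str) else i[k])
E
```

```text
{'clock': 0.0, 'qpos': array([ 1.32557949e+00,  3.53625213e-01,  1.63415544e+00,  1.35564699e-05,
        1.15518851e+00, -2.40790973e-03]), 'qvel': array([-0.00057503,  0.00068939,  0.00047007, -0.00041966,  0.00196073,
        0.00023239]), 'joint_efforts': array([-1.15143819e-03, -6.05261636e+01, -3.42062902e+01,  2.04603566e-05,
        9.59168945e-03, -4.91285391e-05]), 'eef_pos': array([150.15591708, 606.21199483, 241.56687726]), 'tcp_rot': array([-1.57078062e+00,  1.37647565e-03,  1.32798193e+00]), 'contact_force': array([0.02625248, 0.23963557, 0.21175992]), 'wrist_torque': array([-0.0017258 ,  0.03399649,  0.07638901]), 'opening': 0.9963952605977127} 11.0
scene intrinsics [[409.5041, 0.0, 249.8359], [0.0, 409.5041, 189.9458], [0.0, 0.0, 1.0]]
scene view [[-0.6284, 0.7779, 0.0041, 323.4101], [-0.577, -0.4695, 0.6683, 228.2979], [0.5218, 0.4176, 0.7439, -1548.0849], [0.0, 0.0, 0.0, 1.0]]
top intrinsics [[421.2953, 0.0, 251.8996], [0.0, 421.2953, 192.3659], [0.0, 0.0, 1.0]]
top view [[0.0397, -0.9992, -0.0023, -8.1638], [0.9725, 0.0381, 0.2296, -540.5406], [-0.2294, -0.0113, 0.9733, -1146.893], [0.0, 0.0, 0.0, 1.0]]
wrist intrinsics [[297.3186, 0.0, 254.246], [0.0, 297.3186, 190.5655], [0.0, 0.0, 1.0]]
wrist hand_eye [[1.0, 0.0008, 0.0001, -0.4799], [-0.0001, 0.283, -0.9591, -131.6633], [-0.0008, 0.9591, 0.283, 72.1884], [0.0, 0.0, 0.0, 1.0]]
```

View pics/top0.png

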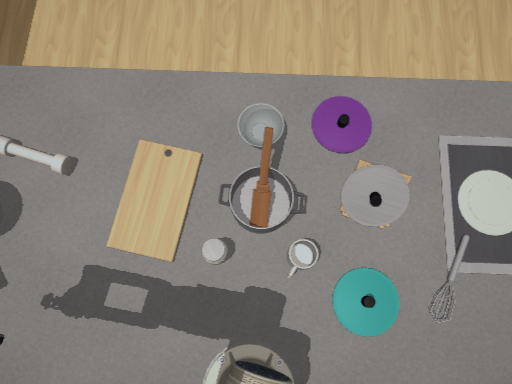

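View pics/scene0.png

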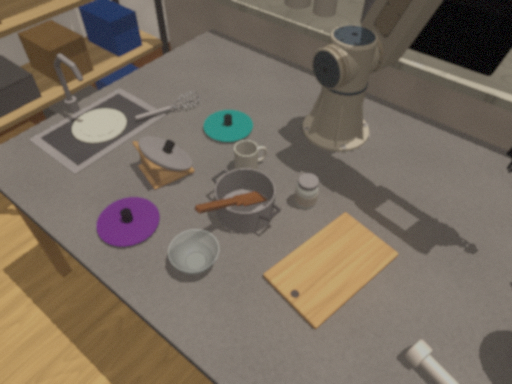

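View pics/wrist0.png

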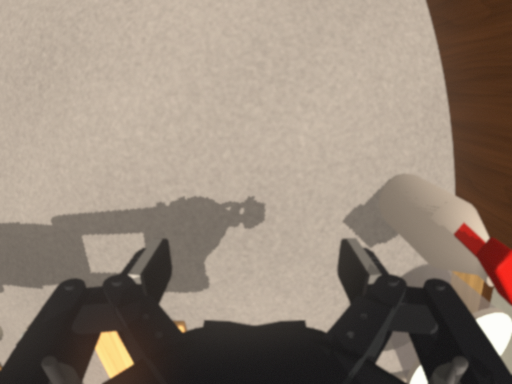

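The top view shows the grey lid with its knob at about (376,199) on the wooden stand, a purple lid at (342,124) and a turquoise one at (366,301), both lying flat. The grey one on the sloping stand fits the description. The pan is at (262,199), the spatula handle's end at (268,130) and the board at (155,200). I'll enlarge these.

```bash
cat > h.py <<'E'
import numpy as np,cv2
from rig import r,cams
from scipy.spatial.transform import Rotation as Ro
def proj(n,P):
    i=cams.camera_info(n);K=np.array(i['intrinsics']);V=np.array(i['view'])
    p=V[:3,:3]@np.asarray(P,float)+V[:3,3]; q=np.array([p[0],-p[1],-p[2]]); q=K@q; return q[:2]/q[2]
def ray(n,uv):
    i=cams.camera_info(n);K=np.array(i['intrinsics']);V=np.array(i['view'])
    d=np.linalg.inv(K)@[uv[0],uv[1],1]; d=np.array([d[0],-d[1],-d[2]])
    R=V[:3,:3]; return -R.T@V[:3,3], R.T@d
def atz(n,uv,z):
    o,d=ray(n,uv); return o+d*(z-o[2])/d[2]
def tri(a,b):
    (o1,d1),(o2,d2)=ray('top',a),ray('scene',b)
    A=np.stack([d1,-d2],1); s=np.linalg.lstsq(A,o2-o1,rcond=None)[0]
    p,q=o1+s[0]*d1,o2+s[1]*d2; return (p+q)/2,np.linalg.norm(p-q)
def crop(src,out,x0,y0,x1,y1,s):
    im=cv2.imread(src)[y0:y1,x0:x1]; im=cv2.resize(im,None,fx=s,fy=s,interpolation=cv2.INTER_CUBIC)
    for x in range((x0+9)//10*10,x1,10):
        cv2.line(im,((x-x0)*s,0),((x-x0)*s,6 if x%50 else 16),(0,0,255),1)
        if x%20==0: cv2.putText(im,str(x),((x-x0)*s+2,14),0,.4,(0,0,255),1)
    for y in range((y0+9)//10*10,y1,10):
        cv2.line(im,(0,(y-y0)*s),(6 if y%50 else 16,(y-y0)*s),(0,0,255),1)
        if y%20==0: cv2.putText(im,str(y),(8,(y-y0)*s+4),0,.4,(0,0,255),1)
    cv2.imwrite(out,im)
E
python3 - <<'E'
from h import *
crop('pics/top0.png','pics/t1.png',210,95,320,245,4)
crop('pics/top0.png','pics/t2.png',325,150,425,240,6)
crop('pics/scene0.png','pics/s1.png',120,125,290,285,4)
crop('pics/top0.png','pics/t3.png',100,130,210,270,4)
E
```

```text
(no output)
```

View pics/t1.png

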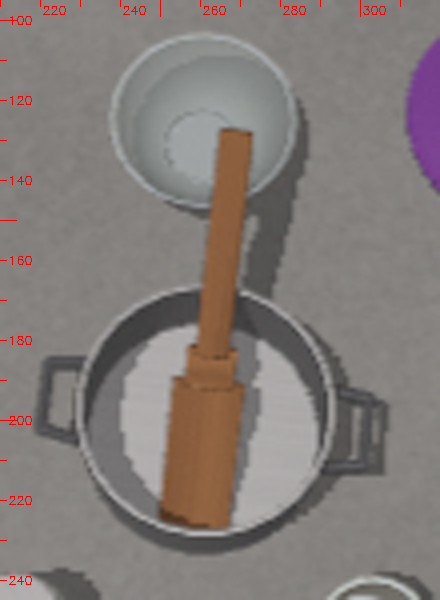

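View pics/t2.png

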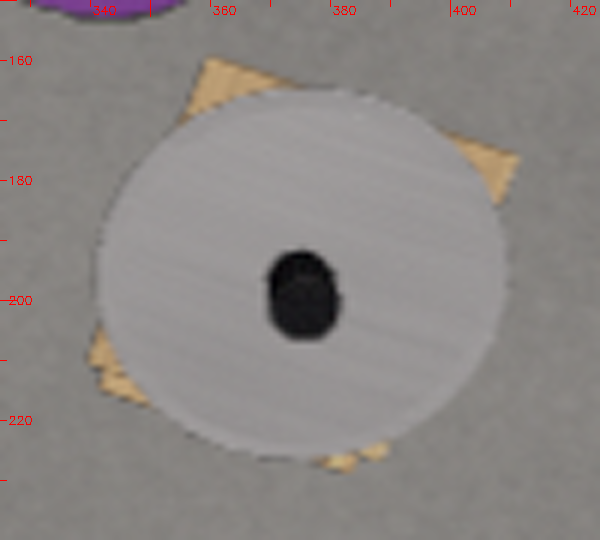

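View pics/s1.png

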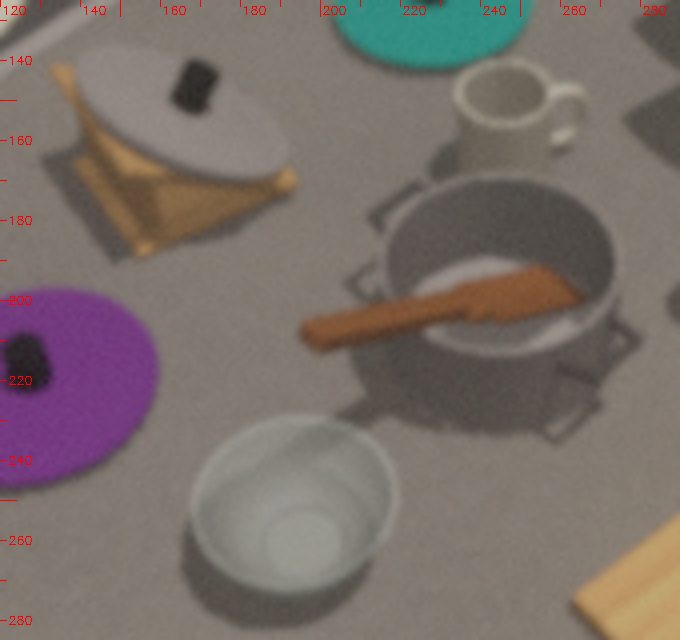

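View pics/t3.png

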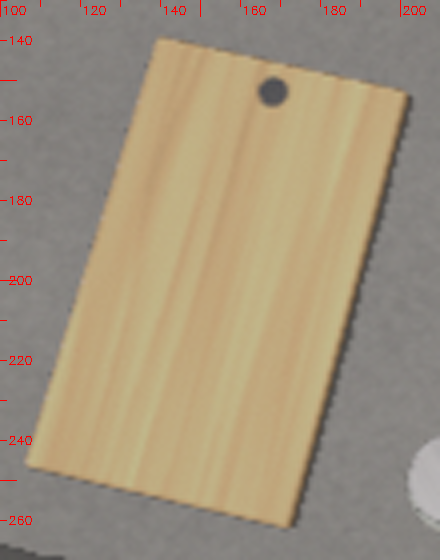

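```bash
cat > fit.py <<'E'
from h import *
from scipy.optimize import least_squares
t=np.linspace(0,2*np.pi,120)
def cyl(rad,z0,z1): return np.concatenate([np.stack([rad*np.cos(t),rad*np.sin(t),0*t+z],1) for z in(z0,z1)])
def bb(n,P):
    q=np.array([proj(n,p) for p in P]); return [q[:,0].min(),q[:,0].max(),q[:,1].min(),q[:,1].max()]
if __name__=="__main__":
    m={'t':[229.5,293.7,166.3,228.3],'s':[215.7,273.8,168,213.7]}
    P=cyl(90,0,0)
    f=lambda x:np.r_[np.array(bb('top',P+x))-m['t'],np.array(bb('scene',P+x))-m['s']]
    for fz in (0,1):
        g=(lambda x:f(x)) if not fz else (lambda x:f(np.r_[x,100]))
        s=least_squares(g,[540,-20,100][:3-fz]); print('pan',s.x.round(1),s.fun.round(1))
    D=cyl(94,0,5);Kb=cyl(16,5,45)
    M=np.array([341,409.5,164.7,226.5,138.2,193,136.7,170.2,369.7,381.7,191.7,206.8,162.5,175,139.2,154])
    def g(x):
        # axis = z tilted by x[4] toward -(cos yaw,sin yaw)
        Rm=Ro.from_euler('ZY',[x[3],-x[4]],degrees=True).as_matrix()
        a=D@Rm.T+x[:3];b=Kb@Rm.T+x[:3]
        return np.r_[bb('top',a),bb('scene',a),bb('top',b),bb('scene',b)]-M
    for t0 in (1,0):
        gg=g if t0 else (lambda x:g(np.r_[x,35]))
        s=least_squares(gg,[540,-310,70,0,35][:4+t0],x_scale=[10,10,10,10,10][:4+t0]); print('lid',s.x.round(1),s.fun.round(1))
        x=np.r_[s.x,35][:5]; print(' knob',(x[:3]+27*Ro.from_euler('ZY',[x[3],-x[4]],degrees=True).as_matrix()[:,2]).round(1))
    B=[atz('top',p,18) for p in[(139.5,139.5),(201.7,153.7),(173.2,261.7),(106.7,246.2)]]
    print('board',np.round(B,1).tolist(),np.mean(B,0).round(1),[np.linalg.norm(B[i]-B[i-1]).round(0) for i in range(4)])
    e=atz('top',(268.7,127.3),173); h=atz('top',(263.7,183.5),89+7)
    b=atz('top',(258.7,225),12)
    print('spat end',e.round(1),'mid',h.round(1),'blade',b.round(1),'dir',np.degrees(np.arctan2(*(e-h)[1::-1])),np.degrees(np.arctan2(*(e-b)[1::-1])))
    for nm,uv in(('bowl',(261,124)),('jar',(214,250)),('mug',(303,253))): print(nm,atz('top',uv,[60,100,90][('bowl','jar','mug').index(nm)]).round(0))
E
python3 fit.py
```

```text
Traceback (most recent call last):
  File "fit.py", line 13, in <module>
    s=least_squares(g,[540,-20,100][:3-fz]); print('pan',s.x.round(1),s.fun.round(1))
  File "fit.py", line 12, in <lambda>
    g=(lambda x:f(x)) if not fz else (lambda x:f(np.r_[x,100]))
                ~^^^
  File "fit.py", line 10, in <lambda>
    f=lambda x:np.r_[np.array(bb('top',P+x))-m['t'],np.array(bb('scene',P+x))-m['s']]
                              ~~^^^^^^^^^^^
  File "fit.py", line 6, in bb
    q=np.array([proj(n,p) for p in P]); return [q[:,0].min(),q[:,0].max(),q[:,1].min(),q[:,1].max()]
                ~~~~^^^^^
  File "h.py", line 5, in proj
    i=cams.camera_info(n);K=np.array(i['intrinsics']);V=np.array(i['view'])
ValueError: time passes only in moves, steps and waits
```

```bash
python3 - <<'E'
s=open('h.py').read()
s=s.replace("def proj","_I={n:{k:np.array(v) for k,v in cams.camera_info(n).items()} for n in('top','scene','wrist')}\ndef proj",1).replace("i=cams.camera_info(n);","i=_I[n];")
open('h.py','w').write(s)
E
python3 fit.py 2>&1 | tail -20
```

```text
pan [520.5 -15.   97.5] [-0.2  0.4 -0.5  0.7 -1.4  1.5  0.3  0. ]
pan [520.8 -14.5] [-0.4  0.3 -0.8  0.5 -1.4  1.6 -0.1 -0.4]
lid [ 541.2 -336.    70.8  -15.1   34.7] [-0.2  0.2 -0.4  0.5 -0.1 -0.4 -0.2 -0.4 -0.8  0.5 -0.3  0.5 -0.7  0.7
 -0.1  0.8]
 knob [ 526.4 -332.    93. ]
lid [ 541.3 -336.    70.9  -15. ] [-0.2  0.2 -0.4  0.4 -0.1 -0.4 -0.2 -0.4 -0.8  0.5 -0.3  0.5 -0.7  0.7
 -0.1  0.8]
 knob [ 526.3 -332.    93. ]
board [[704.3, 365.6, 18.0], [666.0, 171.4, 18.0], [337.8, 231.3, 18.0], [374.5, 427.5, 18.0]] [520.7 299.   18. ] [np.float64(336.0), np.float64(198.0), np.float64(334.0), np.float64(200.0)]
spat end [696.7 -26.3 173. ] mid [559.5 -19.3  96. ] blade [454.7 -10.1  12. ] dir -2.925374509176892 -3.8139462981064094
bowl [752.  -6.  60.]
jar [368. 108. 100.]
mug [ 371. -132.   90.]
```

```bash
cat > plan.py <<'E'
from h import *
from scipy.linalg import expm,logm
def cur():
    s=r.sense(); return s,Ro.from_euler('xyz',s['tcp_rot']),np.array(s['eef_pos'])
def ori(app,x):
    y=np.array(app,float);y/=np.linalg.norm(y);x=np.array(x,float);x-=x@y*y;x/=np.linalg.norm(x)
    return Ro.from_matrix(np.stack([x,y,np.cross(x,y)],1))
YS=np.radians(-3.7); U=np.array([np.cos(YS),np.sin(YS),0]); S,C=np.sin(np.radians(31)),np.cos(np.radians(31))
R_sp=ori(U*S+[0,0,-C],[-U[1],U[0],0])
G_sp=np.array([637.,-21.9,130.3])
YB=np.radians(-10.5); UB=np.array([np.cos(YB),np.sin(YB),0])
R_bd=ori([0,0,-1],[-UB[1],UB[0],0])
G_bd=np.array([520.7,299,26])+80*UB
YL=np.radians(-15); UL=np.array([np.cos(YL),np.sin(YL),0]); s35,c35=np.sin(np.radians(35)),np.cos(np.radians(35))
R_ld=ori(UL*s35-[0,0,c35],[-UL[1],UL[0],0]); G_ld=np.array([526.3,-332,93.])
PAN=np.array([520.8,-14.5,100])
def plan(Rt,pt,n=10):
    s,R,p=cur()
    T=np.eye(4);T[:3,:3]=(R.inv()*Rt).as_matrix();T[:3,3]=R.inv().apply(np.array(pt)-p)/10
    rv=np.degrees((R.inv()*Rt).as_rotvec())
    L=np.real(logm(T))/n;E=expm(L)
    w=np.degrees(Ro.from_matrix(E[:3,:3]).as_rotvec())
    print('t',round(s['clock'],2),'pos',p.round(1),'rpy',np.degrees(s['tcp_rot']).round(1),'open',round(s['opening'],3),'F',np.round(s['contact_force'],1))
    print('total turn',rv.round(1),'shift cm',T[:3,3].round(2))
    print('row x',n,np.r_[w,E[:3,3]].round(2).tolist())
E
python3 - <<'E'
from plan import *
print(R_sp.as_matrix().round(3),G_bd)
pre=G_sp-110*R_sp.as_matrix()[:,1]
print(pre)
plan(R_sp,pre,22)
E
```

```text
[[ 0.065  0.514 -0.855]
 [ 0.998 -0.033  0.055]
 [ 0.    -0.857 -0.515]] [599.36039261 284.42115796  26.        ]
[580.46390071 -18.24397446 224.58840308]
t 0.15 pos [150.2 606.3 241.7] rpy [-90.    0.1  76.1] open 0.999 F [ 0.  -0.6 -0.1]
total turn [-30.9  -9.9  -2.8] shift cm [-50.28   1.77 -56.78]
row x 22 [-1.41, -0.45, -0.13, -2.5, 0.67, -2.31]
```

```bash
python3 -m crank '[[0,-0.5,0,-2.6,0,-2.7,1],[0,-0.5,0,-2.6,0,-2.7,1],[0,-0.5,0,-2.6,0,-2.7,1],[0,-0.5,0,-2.6,0,-2.7,1],[0,-0.5,0,-2.6,0,-2.7,1],[0,-0.5,0,-2.6,0,-2.7,1],[0,-0.5,0,-2.6,0,-2.7,1],[0,-0.5,0,-2.6,0,-2.7,1],[0,-0.5,0,-2.6,0,-2.7,1],[0,-0.5,0,-2.6,0,-2.7,1]]' 40
python3 - <<'E'
from plan import *
plan(R_sp,G_sp-110*R_sp.as_matrix()[:,1],10)
E
```

```text
clock: 0.98
eef_pos: [365.3, 289.6, 238.9]
tcp_rot: [-1.569, 0.001, 1.43]
contact_force: [0.8, 0.4, 0.8]
opening: 1.004
t 0.98 pos [365.3 289.6 238.9] rpy [-89.9   0.   81.9] open 1.004 F [0.8 0.4 0.8]
total turn [-31.1  -4.3  -1.2] shift cm [-27.45   1.4  -25.64]
row x 10 [-3.11, -0.43, -0.12, -2.83, 0.73, -2.39]
```

```bash
python3 -m crank '[[-3.1,-0.5,-0.1,-2.9,0.7,-2.4,1],[-3.1,-0.5,-0.1,-2.9,0.7,-2.4,1],[-3.1,-0.5,-0.1,-2.9,0.7,-2.4,1],[-3.1,-0.5,-0.1,-2.9,0.7,-2.4,1],[-3.1,-0.5,-0.1,-2.9,0.7,-2.4,1],[-3.1,-0.5,-0.1,-2.9,0.7,-2.4,1],[-3.1,-0.5,-0.1,-2.9,0.7,-2.4,1],[-3.1,-0.5,-0.1,-2.9,0.7,-2.4,1],[-3.1,-0.5,-0.1,-2.9,0.7,-2.4,1],[-3.1,-0.5,-0.1,-2.9,0.7,-2.4,1]]'
python3 - <<'E'
from plan import *
plan(R_sp,G_sp-5*R_sp.as_matrix()[:,1],10)
cv2.imwrite('pics/w1.png',cams.grab_frame('wrist'))
E
```

```text
clock: 1.82
eef_pos: [589.4, -41.3, 231.8]
tcp_rot: [-2.135, 0.014, 1.52]
contact_force: [0.0, 1.6, -0.2]
opening: 1.001
t 1.82 pos [589.4 -41.3 231.8] rpy [-122.3    0.8   87.1] open 1.001 F [ 0.   1.6 -0.2]
total turn [ 1.3  1.1 -0.3] shift cm [ 2.33 10.54  1.46]
row x 10 [0.13, 0.11, -0.03, 0.23, 1.06, 0.14]
```

View pics/w1.png

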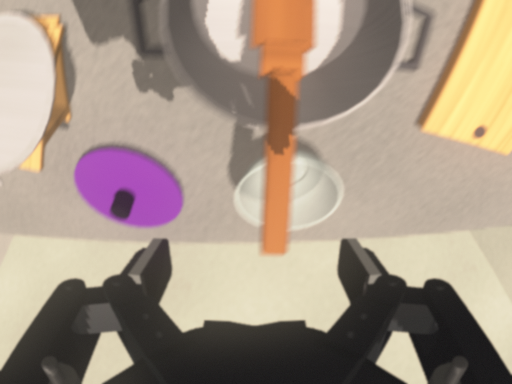

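The wrist view shows the handle's end at (274,252), and the handle meets the blade at about (282,65). I'll check my spatula model against it.

```bash
cat >> plan.py <<'E'
def wproj(P,R,p):
    i=_W; H=i['hand_eye'];K=i['intrinsics']
    t=R.inv().apply(np.array(P)-p); c=H[:3,:3].T@(t-H[:3,3]); q=np.array([c[0],-c[1],-c[2]])
    th=np.arctan2(np.hypot(q[0],q[1]),q[2]); d=q[:2]/np.hypot(q[0],q[1])
    return K[:2,2]+K[0,0]*th*d
import h
_W=h._I['wrist']
E
python3 - <<'E'
from plan import *
crop('pics/w1.png','pics/w1c.png',230,20,330,270,2)
s,R,p=cur()
M=R_sp.as_matrix(); ax=-M[:,2];up=-M[:,1];yy=M[:,0]
mid=G_sp-80*ax
for nm,(a,b,c) in {'endL':(150,12,8),'endR':(150,-12,8),'hs L':(-10,12,8),'hs R':(-10,-12,8),'blL':(-30,26,0),'blR':(-30,-26,0)}.items():
    print(nm,wproj(mid+a*ax+b*yy+c*up,R,p).round(1), proj('top',mid+a*ax+b*yy+c*up).round(1), proj('scene',mid+a*ax+b*yy+c*up).round(1))
E
```

```text
endL [297.1 248.4] [263.9 128.2] [202.8 209.1]
endR [270.4 248.1] [272.8 129.1] [196.5 204.3]
hs L [308.9  60. ] [258.4 184.7] [239.6 200.3]
hs R [277.8  58.2] [266.9 185.6] [233.7 196. ]
blL [324.8  38.8] [253.  190.1] [246.2 204. ]
blR [259.9  34.8] [271.2 192. ] [233.5 195. ]
```

View pics/w1c.png

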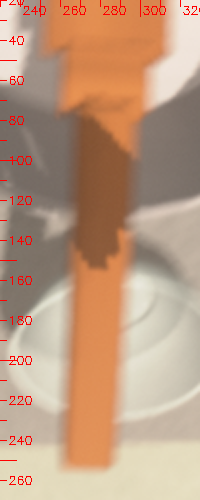

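```bash
python3 -m crank '[[0.1,0.1,0,0.2,0.3,0.1,1],[0.1,0.1,0,0.2,0.3,0.1,1],[0.1,0.1,0,0.2,0.3,0.1,1],[0.1,0.1,0,0.2,0.3,0.1,1],[0.1,0.1,0,0.2,0.3,0.1,1],[0.1,0.1,0,0.2,0.3,0.1,1],[0,0,0,0,0,0,1],[0,0,0,0,0,0,1],[0,0,0,0,0,0,1],[0,0,0,0,0,0,1]]'
python3 - <<'E'
from plan import *
plan(R_sp,G_sp-5*R_sp.as_matrix()[:,1],10)
s,R,p=cur()
cv2.imwrite('pics/w2.png',cams.grab_frame('wrist'))
crop('pics/w2.png','pics/w2c.png',210,20,350,270,2)
M=R_sp.as_matrix(); ax=-M[:,2];up=-M[:,1];yy=M[:,0]
mid=G_sp-80*ax
for nm,(a,b,c) in {'endL':(150,12,8),'endR':(150,-12,8),'hs L':(-10,12,8),'hs R':(-10,-12,8),'blL':(-30,26,0),'blR':(-30,-26,0)}.items():
    print(nm,wproj(mid+a*ax+b*yy+c*up,R,p).round(1))
E
```

```text
clock: 2.7
eef_pos: [596.6, -30.3, 210.8]
tcp_rot: [-2.125, 0.011, 1.514]
contact_force: [-0.2, -0.6, -0.7]
opening: 0.998
t 2.7 pos [596.6 -30.3 210.8] rpy [-121.7    0.6   86.7] open 0.998 F [-0.2 -0.6 -0.7]
total turn [ 0.7  0.7 -0.3] shift cm [1.15 8.43 0.83]
row x 10 [0.07, 0.07, -0.03, 0.11, 0.84, 0.08]
endL [281.8 271.4]
endR [253.3 271.3]
hs L [289.9  69.6]
hs R [255.7  68.7]
blL [308.   45.6]
blR [236.8  43.5]
```

View pics/w2c.png

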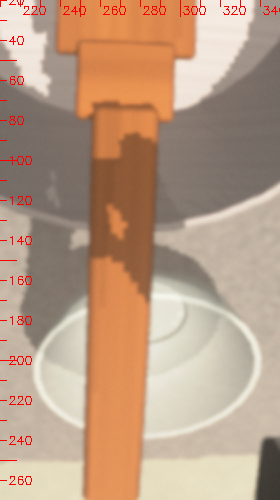

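Measured and predicted handle edges agree to within 1 px sideways, so I'll move in.

```bash
python3 -m crank '[[0.1,0.1,0,0.2,1.1,0.1,1],[0.1,0.1,0,0.2,1.1,0.1,1],[0.1,0.1,0,0.2,1.1,0.1,1],[0.1,0.1,0,0.2,1.1,0.1,1],[0.1,0.1,0,0.2,1.1,0.1,1],[0.1,0.1,0,0.1,1.1,0.1,1],[0.1,0.1,0,0.1,1,0.1,1],[0,0,0,0,0.8,0,1],[0,0,0,0,0,0,1],[0,0,0,0,0,0,1]]'
python3 - <<'E'
from plan import *
plan(R_sp,G_sp-5*R_sp.as_matrix()[:,1],10)
E
```

```text
clock: 3.58
eef_pos: [639.4, -20.6, 125.3]
tcp_rot: [-2.111, 0.003, 1.501]
contact_force: [-0.3, -0.1, -0.0]
opening: 1.001
t 3.58 pos [639.4 -20.6 125.3] rpy [-1.209e+02  1.000e-01  8.600e+01] open 1.001 F [-0.3 -0.1 -0. ]
total turn [-0.1 -0.2 -0.3] shift cm [-0.15 -1.05 -0.06]
row x 10 [-0.01, -0.02, -0.03, -0.01, -0.11, -0.01]
```

```bash
python3 -m crank '[[0,0,0,-0.1,-0.5,0,1],[0,0,0,0,-0.5,0,1],[0,0,0,0,0,0,1],[0,0,0,0,0,0,-0.2],[0,0,0,0,0,0,-0.5],[0,0,0,0,0,0,-1],[0,0,0,0,0,0,-1],[0,0,0,0,0,0,-1],[0,0,0,0,0,0,-1],[0,0,0,0,0,0,-1]]' 40
python3 - <<'E'
from plan import *
plan(R_sp,G_sp-5*R_sp.as_matrix()[:,1],10)
print(r.nose_length)
cv2.imwrite('pics/w3.png',cams.grab_frame('wrist'))
E
```

```text
clock: 4.42
eef_pos: [633.9, -21.6, 137.6]
tcp_rot: [-2.115, 0.002, 1.501]
contact_force: [-0.3, -0.7, 0.6]
opening: 0.268
t 4.42 pos [633.9 -21.6 137.6] rpy [-1.212e+02  1.000e-01  8.600e+01] open 0.268 F [-0.3 -0.7  0.6]
total turn [ 0.2 -0.2 -0.3] shift cm [-0.01  0.29  0.11]
row x 10 [0.02, -0.02, -0.03, -0.0, 0.03, 0.01]
11.0
```

View pics/w3.png

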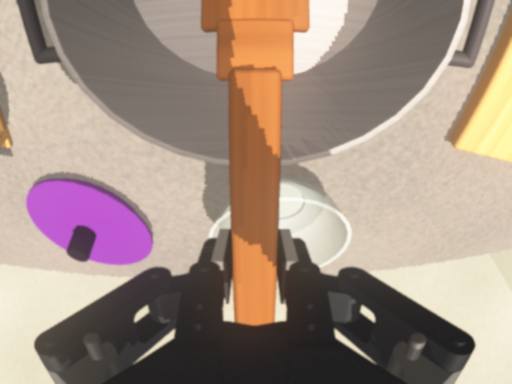

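Run:
```python
from plan import *
s,R,p=cur()
for y in (11,8,5,2,-1,-5,-10):
    print(y,[wproj(p+R.apply([x,y,z]),R,p).round(0).tolist() for x in(-12,12) for z in (-11,11)])
crop('pics/w3.png','pics/w3c.png',190,200,310,340,5)
```

```text
11 [[233.0, 262.0], [232.0, 226.0], [277.0, 262.0], [278.0, 226.0]]
8 [[233.0, 265.0], [232.0, 228.0], [277.0, 265.0], [279.0, 228.0]]
5 [[233.0, 268.0], [231.0, 230.0], [278.0, 268.0], [279.0, 230.0]]
2 [[232.0, 270.0], [231.0, 233.0], [278.0, 270.0], [280.0, 233.0]]
-1 [[232.0, 274.0], [231.0, 235.0], [279.0, 273.0], [280.0, 235.0]]
-5 [[231.0, 278.0], [230.0, 239.0], [279.0, 278.0], [281.0, 239.0]]
-10 [[231.0, 283.0], [229.0, 244.0], [280.0, 283.0], [282.0, 243.0]]
```

View pics/w3c.png

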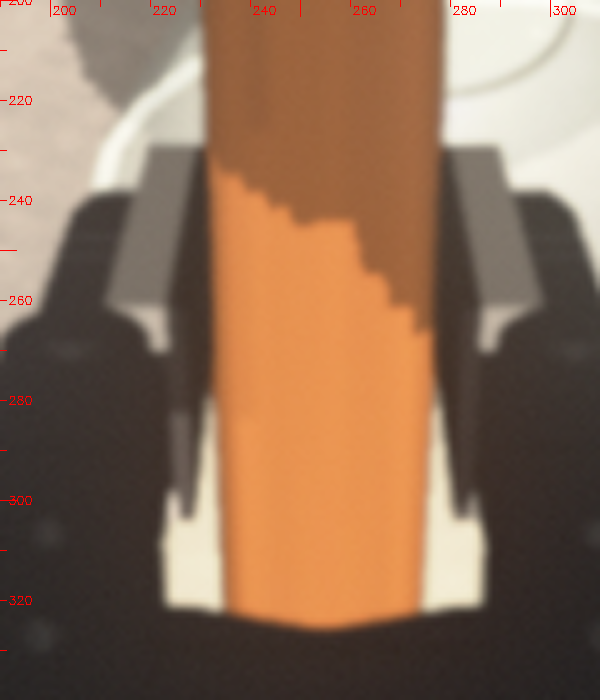

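Fingertips reach only about 7 mm onto the handle. I'll reopen, go 6 mm deeper and close again.

```bash
python3 -m crank '[[0,0,0,0,0,0,0],[0,0,0,0,0,0,0],[0,0,0,0,0.35,0,0],[0,0,0,0,0.35,0,0],[0,0,0,0,0,0,0],[0,0,0,0,0,0,-1],[0,0,0,0,0,0,-1],[0,0,0,0,0,0,-1],[0,0,0,0,0,0,-1],[0,0,0,0,0,0,-1]]' 50
python3 - <<'E'
from plan import *
plan(R_sp,G_sp-2*R_sp.as_matrix()[:,1],10)
cv2.imwrite('pics/w4.png',cams.grab_frame('wrist'))
crop('pics/w4.png','pics/w4c.png',190,200,310,340,4)
E
```

```text
clock: 5.3
eef_pos: [637.9, -21.8, 130.4]
tcp_rot: [-2.114, 0.002, 1.501]
contact_force: [-0.8, 0.4, 0.8]
opening: 0.265
t 5.3 pos [637.9 -21.8 130.4] rpy [-1.211e+02  1.000e-01  8.600e+01] open 0.265 F [-0.8  0.4  0.8]
total turn [ 0.1 -0.2 -0.3] shift cm [-0.02 -0.24  0.08]
row x 10 [0.01, -0.02, -0.03, -0.0, -0.02, 0.01]
```

View pics/w4c.png

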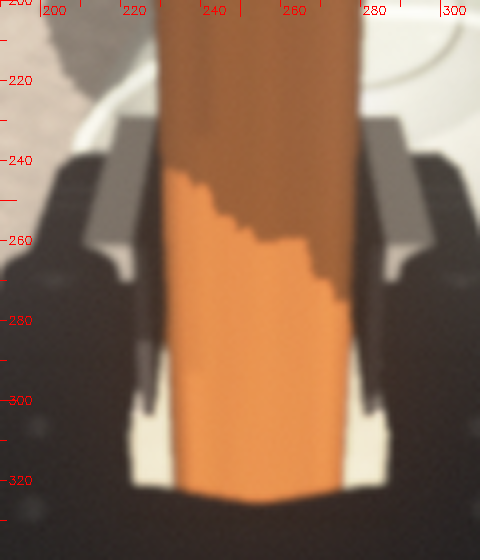

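```bash
python3 -m crank '[[0,0,0,0,-0.3,-0.5,-1],[0,0,0,0,-0.6,-0.6,-1],[0,0,0,0,-1.2,-0.9,-1],[0,0,0,0,-1.2,-0.9,-1],[0,0,0,0,-1.2,-0.9,-1],[0,0,0,0,-1.2,-0.9,-1],[0,0,0,0,-1.2,-0.9,-1],[0,0,0,0,-1.2,-0.9,-1],[0,0,0,0,-1,-0.8,-1],[0,0,0,0,0,0,-1]]' 50
python3 - <<'E'
from plan import *
plan(R_bd,G_bd+[0,0,150],20)
cv2.imwrite('pics/w5.png',cams.grab_frame('wrist'))
cv2.imwrite('pics/s5.png',cams.grab_frame('scene'))
E
```

```text
clock: 6.18
eef_pos: [655.3, -22.0, 257.1]
tcp_rot: [-2.115, 0.0, 1.503]
contact_force: [0.9, -0.0, 0.5]
opening: 0.269
t 6.18 pos [655.3 -22.  257.1] rpy [-121.2    0.    86.1] open 0.269 F [ 0.9 -0.   0.5]
total turn [31.1  6.4  1.8] shift cm [30.19  2.97 10.75]
row x 20 [1.56, 0.32, 0.09, 1.48, 0.27, 0.57]
```

View pics/w5.png

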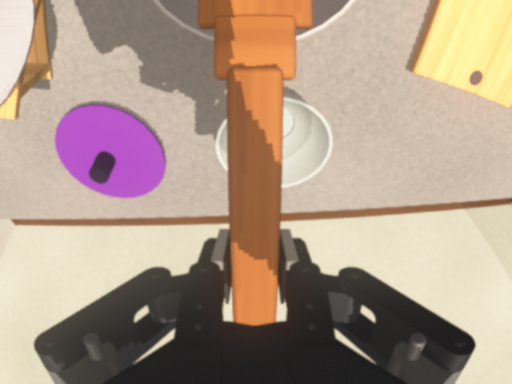

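View pics/s5.png

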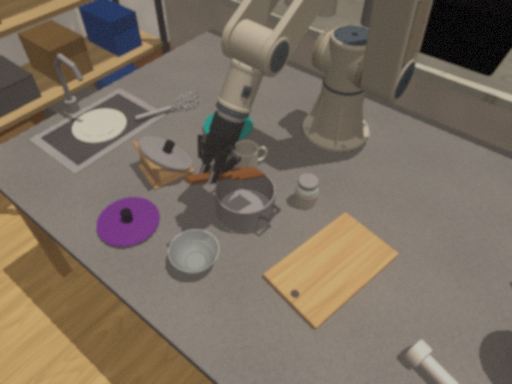

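```bash
python3 -m crank '[[3.1,0.5,0.1,1,0,0,-1],[3.1,0.5,0.1,1.5,0,0,-1],[3.1,0.5,0.1,1.5,0,0.2,-1],[3.1,0.5,0.1,1.5,0,0.4,-1],[3.1,0.5,0.1,1.5,0,0.5,-1],[3.1,0.5,0.1,1.5,0,0.5,-1],[3.1,0.5,0.1,1.5,0,0.5,-1],[3.1,0.5,0.1,1.5,0.3,0.5,-1],[3.1,0.5,0.1,1.5,0.5,0.5,-1],[3.1,0.5,0.1,1.5,0.5,0.5,-1]]'
python3 - <<'E'
from plan import *
plan(R_bd,G_bd+[0,0,60],10)
E
```

```text
clock: 7.12
eef_pos: [625.8, 129.8, 222.0]
tcp_rot: [-1.528, 0.001, 1.408]
contact_force: [0.4, 0.1, -0.4]
opening: 0.269
t 7.12 pos [625.8 129.8 222. ] rpy [-87.5   0.   80.7] open 0.269 F [ 0.4  0.1 -0.4]
total turn [-2.5  1.2 -0.1] shift cm [14.84 13.79  4.52]
row x 10 [-0.25, 0.12, -0.01, 1.48, 1.37, 0.49]
```

```bash
python3 -m crank '[[-0.3,0.1,0,1.7,0.6,0.5,-1],[-0.3,0.1,0,1.7,0.8,0.5,-1],[-0.3,0.1,0,1.7,1.4,0.5,-1],[-0.3,0.1,0,1.7,1.8,0.5,-1],[-0.3,0.1,0,1.7,1.8,0.5,-1],[-0.3,0.1,0,1.7,1.8,0.5,-1],[-0.2,0.1,0,1.4,1.6,0.5,-1],[-0.2,0.1,0,1,1.2,0.4,-1],[0,0,0,0,0,0,-1],[0,0,0,0,0,0,-1]]'
python3 - <<'E'
from plan import *
plan(R_bd,G_bd+[0,0,15],10)
cv2.imwrite('pics/s6.png',cams.grab_frame('scene'))
crop('pics/s6.png','pics/s6c.png',220,120,420,330,3)
cv2.imwrite('pics/t6.png',cams.grab_frame('top'))
crop('pics/t6.png','pics/t6c.png',90,120,240,270,4)
E
```

```text
clock: 7.95
eef_pos: [596.8, 267.2, 91.8]
tcp_rot: [-1.546, 0.01, 1.396]
contact_force: [0.2, -0.4, 0.1]
opening: 0.266
t 7.95 pos [596.8 267.2  91.8] rpy [-88.6   0.6  80. ] open 0.266 F [ 0.2 -0.4  0.1]
total turn [-1.4  0.5 -0.6] shift cm [ 1.79  5.07 -0.08]
row x 10 [-0.14, 0.05, -0.06, 0.18, 0.51, -0.0]
```

View pics/s6c.png

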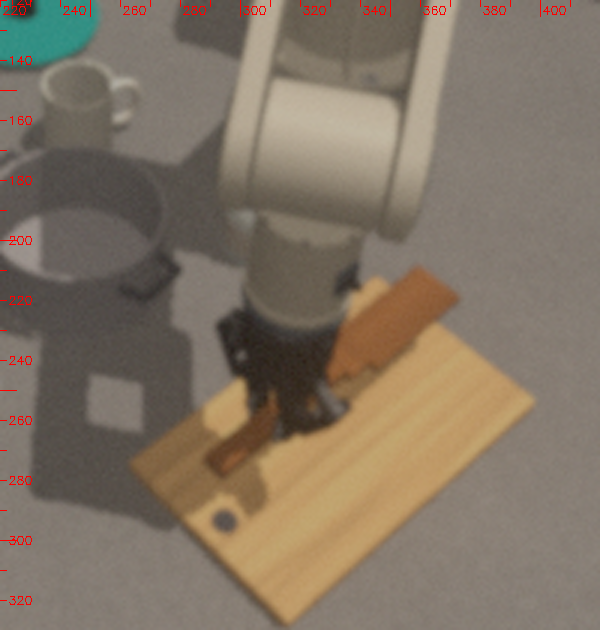

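View pics/t6c.png

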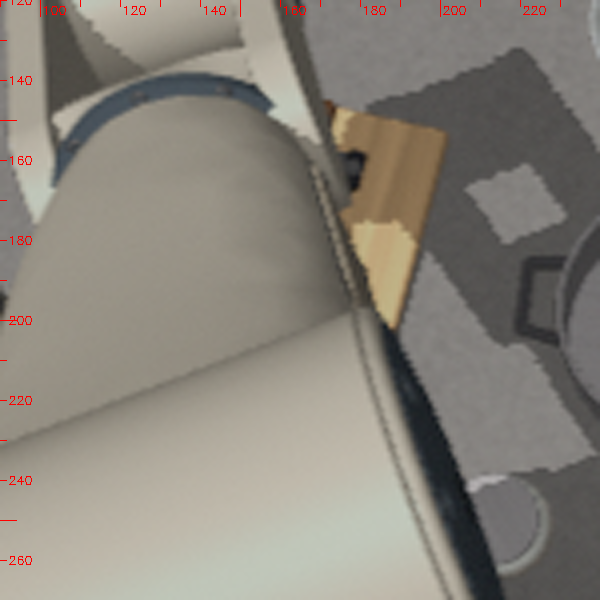

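Run:
```python
from plan import *
p=np.array([596.8,267.2,91.8]);R=Ro.from_euler('xyz',[-1.546,.010,1.396])
M=R.as_matrix();ax=-M[:,2];up=-M[:,1];yy=M[:,0]
for d in (0,2,4):
  a2=Ro.from_rotvec(np.radians(d)*yy); A=a2.apply(ax);Uu=a2.apply(up)
  mid=p-80*A-0.4*up
  print(d,[proj('scene',mid+x*A+y*yy+z*Uu).round(1).tolist() for x,y,z in((-150,-26,0),(-150,26,0),(150,-12,8),(150,-12,-8))],(mid-150*A)[2]-p[2])
```

```text
0 [[359.7, 207.5], [374.4, 218.5], [288.1, 271.1], [287.7, 274.2]] 5.302428575320334
2 [[360.2, 205.8], [375.0, 216.8], [287.9, 271.6], [287.7, 274.6]] 13.322970351232982
4 [[360.6, 204.1], [375.6, 215.1], [287.8, 272.2], [287.8, 275.0]] 21.32679297580765
```

```bash
python3 -m crank '[[-0.3,0.1,-0.1,0.3,0.6,0,-1],[-0.3,0.1,-0.1,0.3,0.6,0,-1],[-0.3,0.1,-0.1,0.3,0.6,0,-1],[-0.2,0.1,-0.1,0.3,0.6,0,-1],[-0.2,0,-0.1,0.3,0.6,0,-1],[-0.1,0,-0.1,0.2,0.6,0,-1],[0,0,0,0.1,0.6,0,-1],[0,0,0,0,0.5,0,-1],[0,0,0,0,0,0,-1],[0,0,0,0,0,0,-1]]'
python3 - <<'E'
from plan import *
plan(R_bd,G_bd+[0,0,1],10)
E
```

```text
clock: 8.88
eef_pos: [603.6, 283.9, 43.6]
tcp_rot: [-1.578, -0.004, 1.384]
contact_force: [0.2, -0.3, -0.6]
opening: 0.267
t 8.88 pos [603.6 283.9  43.6] rpy [-90.4  -0.3  79.3] open 0.267 F [ 0.2 -0.3 -0.6]
total turn [ 0.4 -0.2  0.3] shift cm [-0.03  1.66  0.44]
row x 10 [0.04, -0.02, 0.03, -0.0, 0.17, 0.04]
```

```bash
python3 -m crank '[[0.1,0,0,0,0.3,0.1,-1],[0.1,0,0,0,0.3,0.1,-1],[0.1,0,0,0,0.3,0.1,-1],[0,0,0,0,0.3,0,-1],[0,0,0,0,0.1,0,-1],[0,0,0,0,0.1,0,-1],[0,0,0,0,0.1,0,-1],[0,0,0,0,0,0,-1],[0,0,0,0,0,0,-1],[0,0,0,0,0,0,-1]]'
python3 - <<'E'
from plan import *
plan(R_bd,G_bd+[0,0,0],10)
cv2.imwrite('pics/s7.png',cams.grab_frame('scene'))
crop('pics/s7.png','pics/s7c.png',250,180,400,330,5)
E
```

```text
clock: 9.72
eef_pos: [601.4, 284.7, 30.2]
tcp_rot: [-1.573, -0.006, 1.384]
contact_force: [0.2, -0.4, -1.1]
opening: 0.263
t 9.72 pos [601.4 284.7  30.2] rpy [-90.2  -0.3  79.3] open 0.263 F [ 0.2 -0.4 -1.1]
total turn [ 0.2 -0.2  0.3] shift cm [-0.07  0.42  0.2 ]
row x 10 [0.02, -0.02, 0.03, -0.01, 0.04, 0.02]
```

View pics/s7c.png

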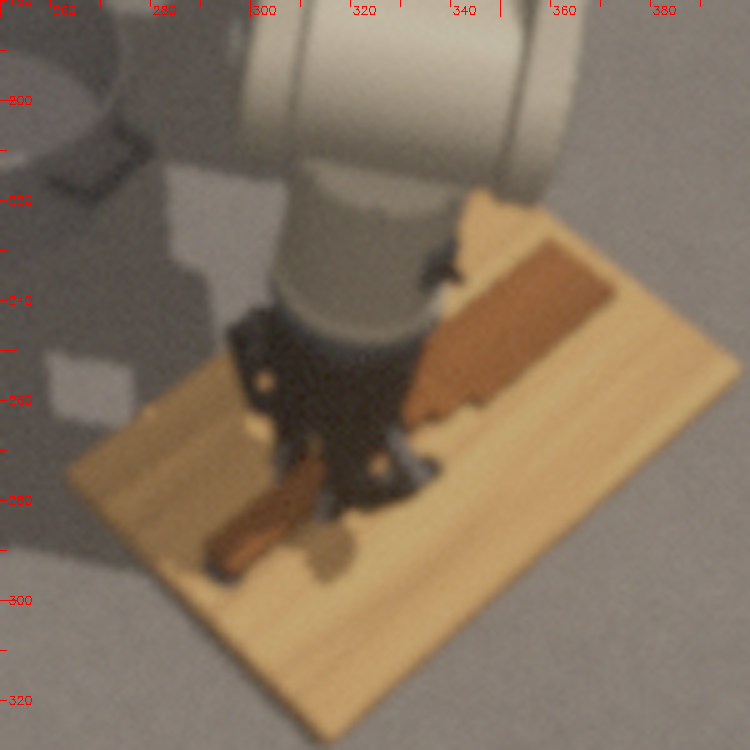

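```bash
python3 -m crank '[[0,0,0,0,0.1,0,-1],[0,0,0,0,0.1,0,-1],[0,0,0,0,0.1,0,-1],[0,0,0,0,0.1,0,-1],[0,0,0,0,0,0,-1],[0,0,0,0,0,0,-1],[0,0,0,0,0,0,-1],[0,0,0,0,0,0,-1],[0,0,0,0,0,0,-1],[0,0,0,0,0,0,-1]]'
```

```text
clock: 10.6
eef_pos: [601.7, 284.9, 29.3]
tcp_rot: [-1.573, -0.005, 1.383]
contact_force: [-1.1, 0.3, 2.4]
opening: 0.266
```

```bash
python3 -m crank '[[0,0,0,0,0.15,0,-1],[0,0,0,0,0.15,0,-1],[0,0,0,0,0.15,0,-1],[0,0,0,0,0.15,0,-1],[0,0,0,0,0.15,0,-1],[0,0,0,0,0,0,-1],[0,0,0,0,0,0,-1],[0,0,0,0,0,0,-1],[0,0,0,0,0,0,-1],[0,0,0,0,0,0,-1]]'
python3 - <<'E'
from plan import *
s,R,p=cur();print(s['contact_force'],s['wrist_torque'])
cv2.imwrite('pics/w8.png',cams.grab_frame('wrist'))
E
```

```text
clock: 11.43
eef_pos: [601.8, 284.9, 29.3]
tcp_rot: [-1.573, -0.005, 1.383]
contact_force: [-1.1, 0.1, 5.2]
opening: 0.273
[-1.07093462  0.05802355  5.19655043] [-0.13515139  0.1498894   0.01099859]
```

View pics/w8.png

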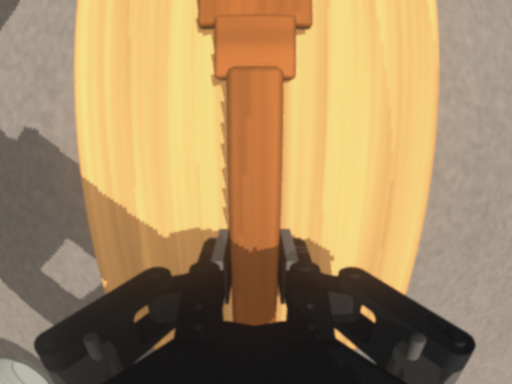

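Fingertips or spatula are now bearing lightly on the board (5 N, tips at about z 18). I'll release gently.

```bash
python3 -m crank '[[0,0,0,0,0,0,-0.42],[0,0,0,0,0,0,-0.38],[0,0,0,0,0,0,-0.3],[0,0,0,0,0,0,-0.2],[0,0,0,0,0,0,0],[0,0,0,0,0,0,0.2],[0,0,0,0,0,0,0.3],[0,0,0,0,0,0,0.3],[0,0,0,-0.0,-1,0,0.3],[0,0,0,0,-1.5,0,0.3]]'
python3 - <<'E'
from plan import *
plan(R_bd,G_bd+[0,0,120],10)
cv2.imwrite('pics/w9.png',cams.grab_frame('wrist'))
E
```

```text
clock: 12.32
eef_pos: [599.5, 283.7, 51.5]
tcp_rot: [-1.568, -0.001, 1.383]
contact_force: [-0.2, -1.0, 0.3]
opening: 0.649
t 12.32 pos [599.5 283.7  51.5] rpy [-89.8  -0.1  79.3] open 0.649 F [-0.2 -1.   0.3]
total turn [-0.2 -0.2  0.1] shift cm [ 0.08 -9.45  0.05]
row x 10 [-0.02, -0.02, 0.01, 0.01, -0.94, 0.0]
```

View pics/w9.png

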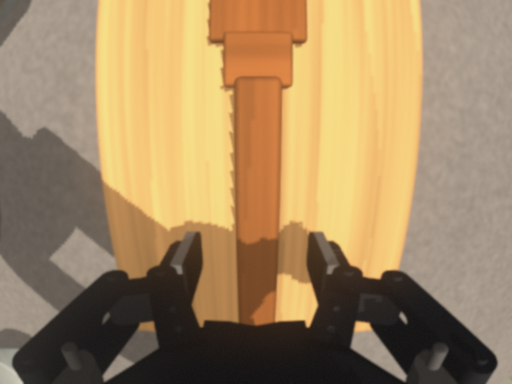

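```bash
python3 -m crank '[[0,0,0,0,-3,0,1],[0,0,0,-1,-3,0,1],[0,0,0,-2.5,-3,0,1],[0,0,0,-3.5,-3,0,1],[0,0,0,-3.5,-2,0,1],[0,0,0,-3.5,-1,0,1],[0,0,0,-3.5,0,0,1],[0,0,0,-3.5,0,0,1],[0,0,0,-3.5,0,0,1],[0,0,0,-3.5,0,0,1]]'
python3 - <<'E'
from plan import *
plan(R_ld,G_ld-110*R_ld.as_matrix()[:,1],10)
cv2.imwrite('pics/t9.png',cams.grab_frame('top'))
cv2.imwrite('pics/s9.png',cams.grab_frame('scene'))
crop('pics/s9.png','pics/s9c.png',190,160,400,330,3)
E
```

```text
clock: 13.2
eef_pos: [551.7, 8.2, 215.6]
tcp_rot: [-1.587, -0.01, 1.393]
contact_force: [-0.2, -0.6, -1.0]
opening: 1.004
t 13.2 pos [551.7   8.2 215.6] rpy [-90.9  -0.5  79.8] open 1.004 F [-0.2 -0.6 -1. ]
total turn [-34.1   4.5   2. ] shift cm [-33.43   2.89   2.81]
row x 10 [-3.41, 0.45, 0.2, -3.35, 0.27, 0.24]
```

View pics/t9.png

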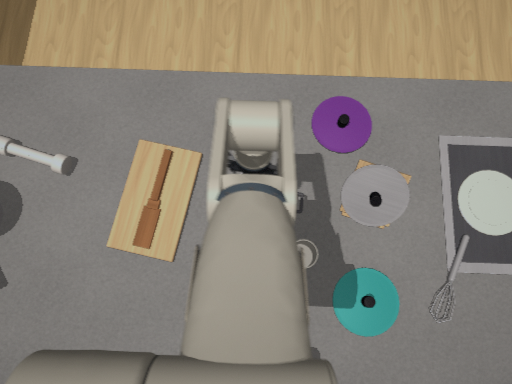

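View pics/s9c.png

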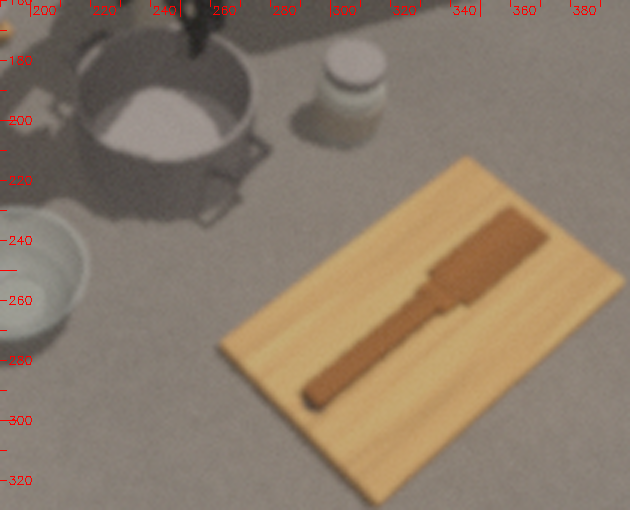

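The spatula lies flat and wholly on the board, from (303,290) to (358,238) in the scene view. On to the grey lid.

```bash
python3 -m crank '[[-3.4,0.4,0.2,-3.3,0,0.3,1],[-3.4,0.4,0.2,-3.3,0,0.3,1],[-3.4,0.4,0.2,-3.3,0,0.3,1],[-3.4,0.4,0.2,-3.3,0,0.3,1],[-3.4,0.4,0.2,-3.3,0,0.3,1],[-3.4,0.4,0.2,-3.3,0,0.3,1],[-3.4,0.4,0.2,-3.3,0,0.3,1],[-3.4,0.4,0.2,-3,0,0.3,1],[-3.4,0.4,0.2,-2,0,0.3,1],[-3.4,0.4,0.2,-1,0,0,1]]'
python3 - <<'E'
from plan import *
plan(R_ld,G_ld-60*R_ld.as_matrix()[:,1],10)
E
```

```text
clock: 14.13
eef_pos: [472.8, -268.5, 216.8]
tcp_rot: [-2.178, 0.004, 1.319]
contact_force: [0.9, 1.1, -0.1]
opening: 0.999
t 14.13 pos [ 472.8 -268.5  216.8] rpy [-124.8    0.3   75.6] open 0.999 F [ 0.9  1.1 -0.1]
total turn [-0.2  0.6  0.1] shift cm [-4.75  8.04  1.55]
row x 10 [-0.02, 0.06, 0.01, -0.47, 0.8, 0.15]
```

```bash
python3 -m crank '[[0,0.1,0,-0.8,0.4,0.2,1],[0,0.1,0,-0.8,0.5,0.2,1],[0,0.1,0,-0.8,0.5,0.2,1],[0,0.1,0,-0.8,0.5,0.2,1],[0,0.1,0,-0.8,0.5,0.2,1],[0,0.1,0,-0.4,0.5,0.2,1],[0,0,0,-0.2,0.5,0.2,1],[0,0,0,0,0.3,0,1],[0,0,0,0,0,0,1],[0,0,0,0,0,0,1]]'
python3 - <<'E'
from plan import *
plan(R_ld,G_ld+8*R_ld.as_matrix()[:,1],10)
s,R,p=cur()
cv2.imwrite('pics/w10.png',cams.grab_frame('wrist'))
M=R_ld.as_matrix(); a=-M[:,1]
base=G_ld-27*a
for z,rad in((5,94),(45,16),(5,16)):
    q=np.array([wproj(base+z*a+rad*(np.cos(t)*M[:,0]+np.sin(t)*M[:,2]),R,p) for t in np.linspace(0,6.28,60)])
    print(z,rad,'x',q[:,0].min().round(),q[:,0].max().round(),'y',q[:,1].min().round(),q[:,1].max().round())
E
```

```text
clock: 14.97
eef_pos: [471.7, -318.7, 181.3]
tcp_rot: [-2.189, -0.002, 1.305]
contact_force: [0.2, 0.0, -0.3]
opening: 1.001
t 14.97 pos [ 471.7 -318.7  181.3] rpy [-1.254e+02 -1.000e-01  7.480e+01] open 1.001 F [ 0.2  0.  -0.3]
total turn [ 0.4 -0.3 -0. ] shift cm [ 0.13 11.25  0.55]
row x 10 [0.04, -0.03, -0.0, 0.01, 1.12, 0.05]
5 94 x 155.0 357.0 y 74.0 270.0
45 16 x 236.0 277.0 y 173.0 213.0
5 16 x 239.0 274.0 y 163.0 197.0
```

View pics/w10.png

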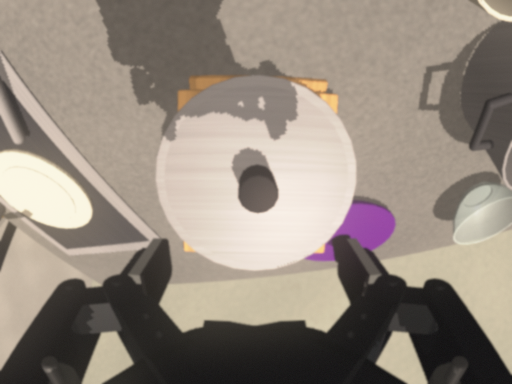

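The wrist view shows the grey lid (centre (257,172), knob cap (258,193)) on its wooden stand, with the purple one off at (365,228). It matches my model to 1–2 px, so I'll go in.

```bash
python3 -m crank '[[0.1,0,0,0,1.1,0.1,1],[0.1,0,0,0,1.2,0.1,1],[0.1,0,0,0,1.2,0.1,1],[0.1,0,0,0,1.2,0,1],[0,0,0,0,1.2,0,1],[0,0,0,0,1.2,0,1],[0,0,0,0,1,0.1,1],[0,0,0,0,0.6,0,1],[0,0,0,0,0,0,1],[0,0,0,0,0,0,1]]'
python3 - <<'E'
from plan import *
plan(R_ld,G_ld+6*R_ld.as_matrix()[:,1],10)
E
```

```text
clock: 15.85
eef_pos: [529.3, -330.1, 121.2]
tcp_rot: [-2.152, 0.0, 1.302]
contact_force: [-1.3, 0.7, -0.0]
opening: 1.002
t 15.85 pos [ 529.3 -330.1  121.2] rpy [-123.3    0.    74.6] open 1.002 F [-1.3  0.7 -0. ]
total turn [-1.7 -0.3 -0.2] shift cm [-0.26  2.83  1.73]
row x 10 [-0.17, -0.03, -0.02, -0.03, 0.28, 0.18]
```

Run:
```python
from plan import *
s,R,p=cur();print(s['qpos'].round(3),s['qvel'].round(3),s['joint_efforts'].round(1),s['wrist_torque'])
cv2.imwrite('pics/w11.png',cams.grab_frame('wrist'))
cv2.imwrite('pics/s11.png',cams.grab_frame('scene'))
crop('pics/s11.png','pics/s11c.png',100,60,280,240,4)
```

```text
[-0.676  0.356  2.132  1.112  0.244 -3.016] [ 0.004  0.019 -0.009 -0.001 -0.002  0.002] [  0.1 -49.3 -23.6   0.8  -0.4  -0. ] [0.06423075 0.26882112 0.01722928]
```

View pics/w11.png

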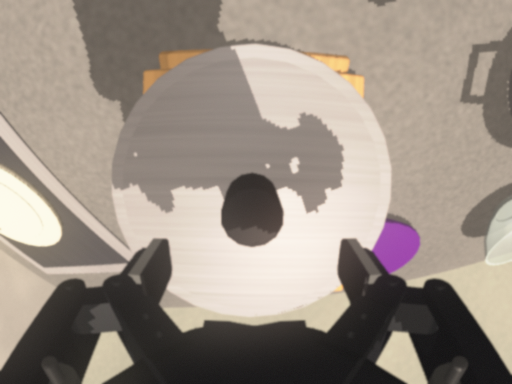

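View pics/s11c.png

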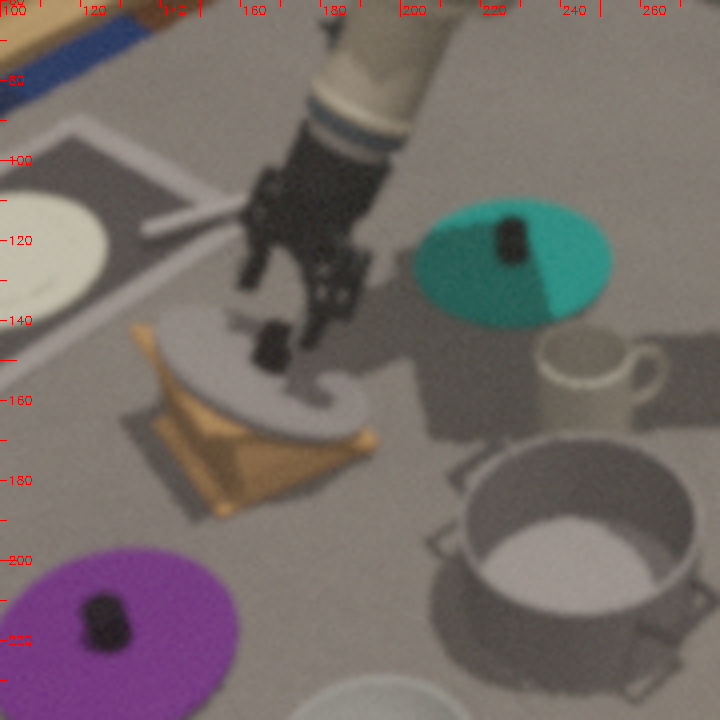

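The last joint is at its limit (q6 = -3.016). The knob is round, so I'll back off a little and turn about 75° about the approach axis.

```bash
cat >> plan.py <<'E'
R_l2=R_ld*Ro.from_euler('y',75,degrees=True)
E
python3 -m crank '[[0,0,0,0,-1,0.5,1],[0,3,0,0,-1,0.5,1],[0,7,0,0,-1,0,1],[0,7,0,0,0,0,1],[0,7,0,0,0,0,1],[0,7,0,0,0,0,1],[0,7,0,0,0,0,1],[0,7,0,0,0,0,1],[0,7,0,0,0,0,1],[0,7,0,0,0,0,1]]'
python3 - <<'E'
from plan import *
plan(R_l2,G_ld-60*R_ld.as_matrix()[:,1],10)
s,R,p=cur();print(s['qpos'].round(3))
E
```

```text
clock: 16.78
eef_pos: [495.3, -321.6, 148.4]
tcp_rot: [-1.891, -0.499, 0.329]
contact_force: [0.0, 0.0, -0.5]
opening: 0.997
t 16.78 pos [ 495.3 -321.6  148.4] rpy [-108.3  -28.6   18.9] open 0.997 F [ 0.   0.  -0.5]
total turn [-0.1 14.3 -1.5] shift cm [-0.53  0.43  0.07]
row x 10 [-0.01, 1.43, -0.15, -0.05, 0.04, 0.0]
[-0.709  0.264  2.185  1.005  0.278 -1.878]
```

```bash
python3 -m crank '[[0,5,-0.5,-0.1,0.1,0,1],[0,5,-0.5,-0.1,0.1,0,1],[0,4,-0.5,-0.1,0.1,0,1],[0,0,0,0,0.6,0,1],[0,0,0,0,0.8,0,1],[0,0,0,0,0.8,0,1],[0,0,0,0,0.8,0,1],[0,0,0,0,0,0,1],[0,0,0,0,0,0,1],[0,0,0,0,0,0,1]]'
python3 - <<'E'
from plan import *
plan(R_l2,G_ld+6*R_ld.as_matrix()[:,1],10)
s,R,p=cur();print(s['qpos'].round(3))
E
```

```text
clock: 17.62
eef_pos: [503.4, -326.6, 127.3]
tcp_rot: [-1.744, -0.596, 0.034]
contact_force: [-0.5, -0.2, -0.3]
opening: 1.001
t 17.62 pos [ 503.4 -326.6  127.3] rpy [-99.9 -34.2   1.9] open 1.001 F [-0.5 -0.2 -0.3]
total turn [ 0.3 -1.   0.3] shift cm [-0.05  4.76  0.1 ]
row x 10 [0.03, -0.1, 0.03, -0.0, 0.48, 0.01]
[-0.718  0.322  2.196  1.363  0.261 -1.979]
```

```bash
python3 -m crank '[[0,-0.2,0.1,0,0.4,0,1],[0,-0.2,0.1,0,0.6,0,1],[0,-0.2,0.1,0,0.6,0,1],[0,0,0,0,0.6,0,1],[0,0,0,0,0.6,0,1],[0,0,0,0,0.6,0,1],[0,0,0,0,0.6,0,1],[0,0,0,0,0.3,0,1],[0,0,0,0,0,0,1],[0,0,0,0,0,0,1]]'
python3 - <<'E'
from plan import *
plan(R_l2,G_ld+6*R_ld.as_matrix()[:,1],10)
s,R,p=cur();print(s['qpos'].round(3))
cv2.imwrite('pics/w12.png',cams.grab_frame('wrist'))
E
```

```text
clock: 18.45
eef_pos: [527.7, -334.4, 94.8]
tcp_rot: [-1.757, -0.592, 0.05]
contact_force: [-0.2, 0.8, -0.3]
opening: 0.998
t 18.45 pos [ 527.7 -334.4   94.8] rpy [-100.7  -33.9    2.9] open 0.998 F [-0.2  0.8 -0.3]
total turn [ 0.5 -0.3  0.2] shift cm [-0.21  0.63  0.26]
row x 10 [0.05, -0.03, 0.02, -0.02, 0.06, 0.03]
[-0.692  0.414  2.162  1.613  0.237 -2.229]
```

View pics/w12.png

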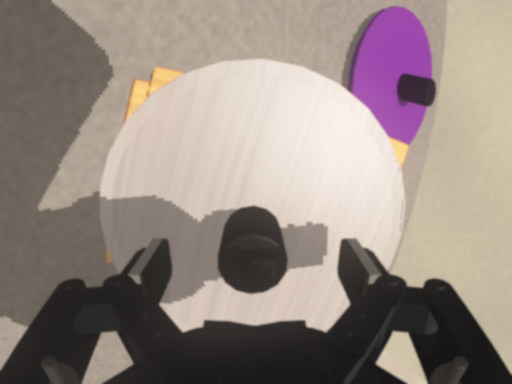

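```bash
python3 -m crank '[[0.2,0,0,-0.1,0.3,0.1,1],[0.2,0,0,-0.1,0.3,0.1,1],[0,0,0,0,0.1,0,1],[0,0,0,0,0,0,1],[0,0,0,0,0,0,0],[0,0,0,0,0,0,-0.5],[0,0,0,0,0,0,-1],[0,0,0,0,0,0,-1],[0,0,0,0,0,0,-1],[0,0,0,0,0,0,-1]]' 60
python3 - <<'E'
from plan import *
plan(R_l2,G_ld+6*R_ld.as_matrix()[:,1],10)
cv2.imwrite('pics/w13.png',cams.grab_frame('wrist'))
E
```

```text
clock: 19.33
eef_pos: [530.4, -333.6, 88.8]
tcp_rot: [-1.75, -0.594, 0.051]
contact_force: [0.7, -0.3, -3.3]
opening: 0.357
t 19.33 pos [ 530.4 -333.6   88.8] rpy [-100.3  -34.1    2.9] open 0.357 F [ 0.7 -0.3 -3.3]
total turn [ 0.1 -0.2  0.4] shift cm [-0.1   0.01  0.08]
row x 10 [0.01, -0.02, 0.04, -0.01, 0.0, 0.01]
```

View pics/w13.png

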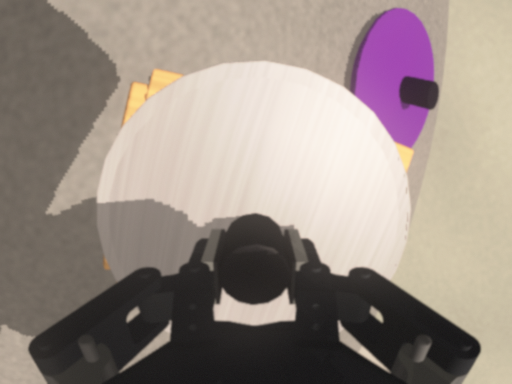

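```bash
cat >> plan.py <<'E'
_y=R_l2.as_matrix()[:,1]; _x=R_l2.as_matrix()[:,0]
_ax=np.cross(_y,[0,0,-1]); _ax=_ax/np.linalg.norm(_ax)*np.arccos(-_y[2])
R_pn=Ro.from_rotvec(_ax)*R_l2
E
python3 -m crank '[[0,0,0,0,-0.5,0,-1],[0,0,0,0,-1,0,-1],[0,0,0,0,-1.5,0,-1],[0,0,0,0,-2,0,-1],[0,0,0,0,-2,0,-1],[0,0,0,0,-2,0,-1],[0,0,0,0,-1.5,0,-1],[0,0,0,0,-0.5,0,-1],[0,0,0,0,0,0,-1],[0,0,0,0,0,0,-1]]' 60
python3 - <<'E'
from plan import *
print(R_pn.as_euler('xyz',True))
plan(R_pn,PAN+[-20,-200,160],10)
s,R,p=cur();print(s['qpos'].round(3))
cv2.imwrite('pics/s14.png',cams.grab_frame('scene'))
crop('pics/s14.png','pics/s14c.png',100,60,280,240,4)
E
```

```text
clock: 20.22
eef_pos: [462.2, -313.1, 176.1]
tcp_rot: [-1.742, -0.583, 0.048]
contact_force: [-0.4, 0.1, -4.2]
opening: 0.359
[-9.00000000e+01  1.27222187e-14  0.00000000e+00]
t 20.22 pos [ 462.2 -313.1  176.1] rpy [-99.8 -33.4   2.7] open 0.359 F [-0.4  0.1 -4.2]
total turn [ 8.8 -0.2 33.5] shift cm [ 8.24 -6.21  8.73]
row x 10 [0.88, -0.02, 3.35, 0.65, -0.76, 0.92]
[-0.762  0.17   2.233  0.977  0.338 -1.63 ]
```

View pics/s14c.png

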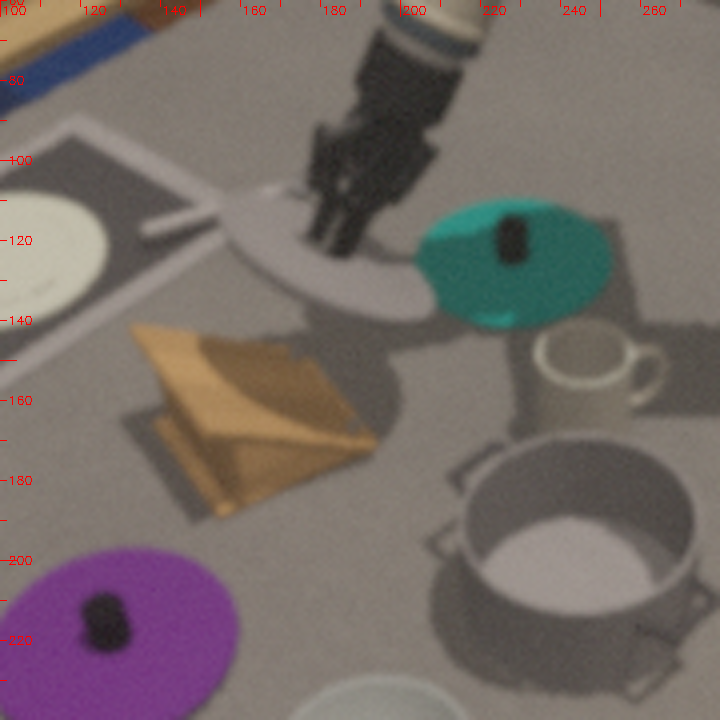

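```bash
python3 -m crank '[[0.5,0,2,0.4,-0.6,0.5,-1],[0.9,0,3.5,0.7,-0.8,1,-1],[0.9,0,3.5,0.7,-0.8,1,-1],[0.9,0,3.5,0.7,-0.8,1,-1],[0.9,0,3.5,0.7,-0.8,1,-1],[0.9,0,3.5,0.7,-0.8,1,-1],[0.9,0,3.5,0.7,-0.8,1,-1],[0.9,0,3.5,0.7,-0.8,1,-1],[0.9,0,3.5,0.7,-0.8,1,-1],[0.9,0,3,0.5,-0.5,0.8,-1]]'
python3 - <<'E'
from plan import *
plan(R_pn,PAN+[0,0,90],10)
s,R,p=cur();print(s['qpos'].round(3))
E
```

```text
clock: 21.1
eef_pos: [494.8, -212.6, 245.5]
tcp_rot: [-1.563, -0.022, -0.003]
contact_force: [1.2, 0.2, -3.5]
opening: 0.358
t 21.1 pos [ 494.8 -212.6  245.5] rpy [-89.6  -1.2  -0.1] open 0.358 F [ 1.2  0.2 -3.5]
total turn [-0.4 -0.1  1.2] shift cm [ 2.42  5.75 19.77]
row x 10 [-0.04, -0.01, 0.12, 0.25, 0.57, 1.98]
[-0.418  0.207  1.826  0.017  1.092 -0.424]
```

```bash
python3 -m crank '[[0,0,0.2,0.2,0.2,1.5,-1],[0,0,0.2,0.3,0.4,2.2,-1],[0,0,0.2,0.3,0.5,2.4,-1],[0,0,0.2,0.3,0.5,2.4,-1],[0,0,0.1,0.3,0.6,2.4,-1],[0,0,0.1,0.3,0.6,2.4,-1],[0,0,0.1,0.3,0.6,2.2,-1],[0,0,0,0.2,0.6,1.6,-1],[0,0,0,0,0.2,0.6,-1],[0,0,0,0,0,0,-1]]'
python3 - <<'E'
from plan import *
plan(R_pn,PAN+[0,0,60],10)
s,R,p=cur()
cv2.imwrite('pics/s15.png',cams.grab_frame('scene'))
cv2.imwrite('pics/w15.png',cams.grab_frame('wrist'))
cv2.imwrite('pics/t15.png',cams.grab_frame('top'))
crop('pics/s15.png','pics/s15c.png',160,80,310,250,4)
crop('pics/t15.png','pics/t15c.png',200,120,320,270,4)
print(s['eef_pos'],s['tcp_rot'])
E
```

```text
clock: 21.93
eef_pos: [524.0, -20.0, 195.5]
tcp_rot: [-1.549, 0.009, 0.007]
contact_force: [-0.3, -0.3, -3.5]
opening: 0.358
t 21.93 pos [524.  -20.  195.5] rpy [-88.7   0.5   0.4] open 0.358 F [-0.3 -0.3 -3.5]
total turn [-1.3  0.4 -0.5] shift cm [-0.28  3.56  0.48]
row x 10 [-0.13, 0.04, -0.05, -0.03, 0.36, 0.05]
[523.96781674 -20.03682463 195.45993191] [-1.54889692  0.00933017  0.0068642 ]
```

View pics/s15c.png

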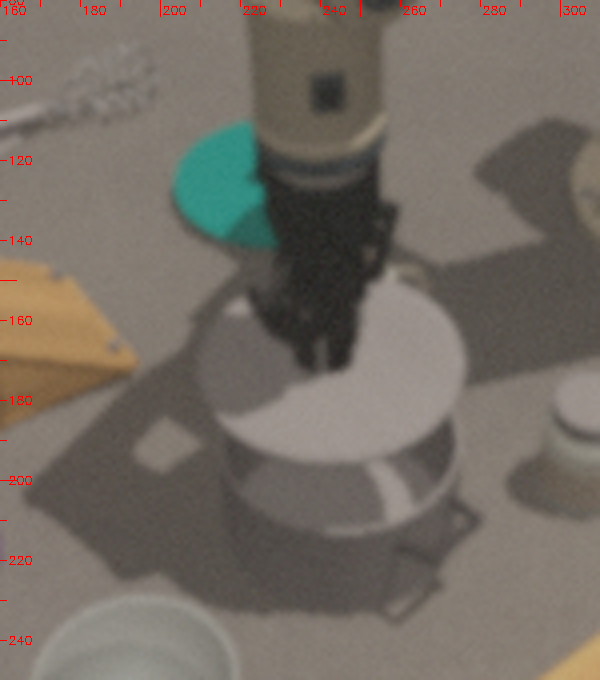

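View pics/w15.png

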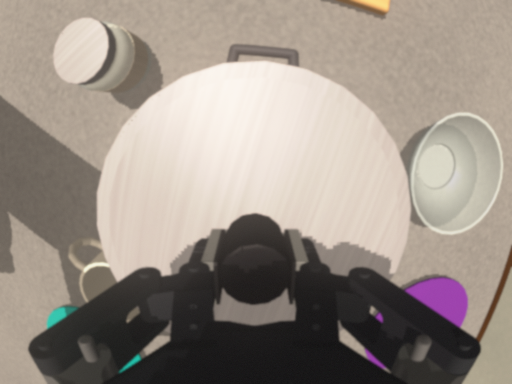

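View pics/t15c.png

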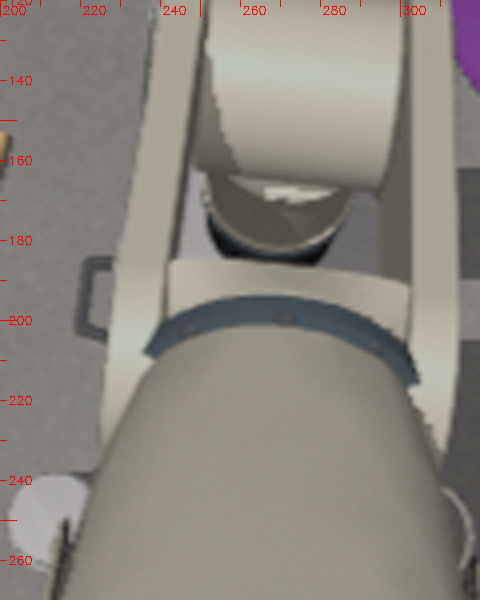

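Run:
```python
from plan import *
R=Ro.from_euler('xyz',[-1.54889692,.00933017,.0068642]);p=np.array([523.97,-20.04,195.46])
im=cv2.imread('pics/w15.png')
t=np.linspace(0,2*np.pi,721)
def outl(b,dx=0,dz=0,tx=0,tz=0):
    Q=Ro.from_euler('xz',[tx,tz],degrees=True).apply(np.stack([94*np.cos(t),0*t,94*np.sin(t)],1))+[dx,b,dz]
    return np.array([wproj(p+R.apply(q),R,p) for q in Q])
q=outl(16); print('pred x',q[:,0].min(),q[:,0].max(),'ymin',q[:,1].min())
# observed edge by radial search
from scipy.optimize import least_squares
g=cv2.cvtColor(cv2.GaussianBlur(im,(5,5),0),cv2.COLOR_BGR2GRAY).astype(float)
c=np.array([254,200]); pts=[]
for a in np.radians(np.r_[-175:-100:5,-80:-5:5]):
    rr=np.arange(110,175,0.5); v=np.array([g[int(round(c[1]+k*np.sin(a))),int(round(c[0]+k*np.cos(a)))] for k in rr])
    d=v[4:]-v[:-4]; i=d.argmin(); pts.append(c+(rr[i]+1)*np.array([np.cos(a),np.sin(a)]))
pts=np.array(pts)
def f(x):
    q=outl(16,*x); return np.array([np.min(np.hypot(*(q-P).T))*np.sign(np.hypot(*(P-c))-np.hypot(*(q[np.argmin(np.hypot(*(q-P).T))]-c))) for P in pts])
for x0 in ([0,0,0,0],):
    s=least_squares(f,x0,loss='soft_l1',diff_step=1e-2,x_scale=[1,1,1,1]); print('dx dz tiltx tiltz',s.x.round(2),np.abs(s.fun).round(1))
s=least_squares(lambda x:f([x[0],x[1],0,0]),[0,0],loss='soft_l1',diff_step=1e-2); print(s.x.round(2),s.cost)
for P in (PAN+[-30,119,-20],PAN+[30,119,-20]): print(wproj(P,R,p))
crop('pics/w15.png','pics/w15c.png',200,30,330,110,5)
```

```text
pred x 96.8129934472837 412.8008647185575 ymin 60.43449279147555
dx dz tiltx tiltz [-1.    0.1  -1.43  0.13] [0.8 1.  0.8 0.7 1.  0.1 0.3 0.7 0.9 0.1 0.6 0.5 0.8 0.3 0.8 4.8 0.5 0.4
 0.5 0.6 0.3 0.6 1.2 0.6 0.4 0.3 0.6 8.5 0.4 0.7]
[-1.04 -0.41] 18.436100449635923
[216.92253772  46.66003868]
[289.3902542  46.8484655]
```

View pics/w15c.png

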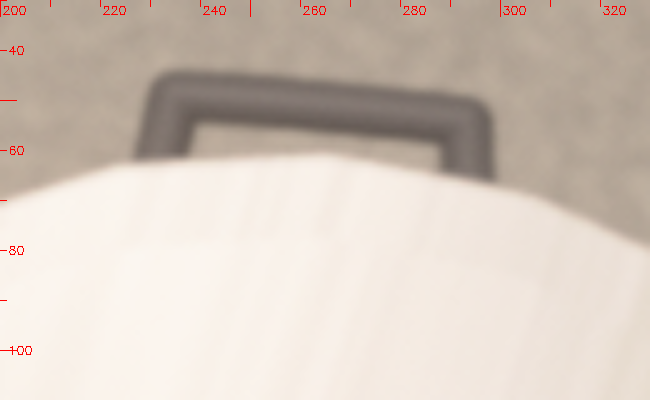

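```bash
python3 -m crank '[[-0.3,0.1,-0.1,0,0.4,0.1,-1],[-0.3,0.1,-0.1,0,0.6,0.1,-1],[-0.3,0,-0.1,-0.1,0.7,0.1,-1],[-0.2,0,-0.1,-0.1,0.7,0.1,-1],[-0.2,0,0,0,0.7,0.1,-1],[0,0,0,0,0.7,0,-1],[0,0,0,0,0.7,0,-1],[0,0,0,0,0.3,0,-1],[0,0,0,0,0,0,-1],[0,0,0,0,0,0,-1]]'
python3 - <<'E'
from plan import *
plan(R_pn,PAN+[1,0,36],10)
E
```

```text
clock: 22.92
eef_pos: [521.8, -20.1, 143.4]
tcp_rot: [-1.576, -0.0, -0.003]
contact_force: [-0.1, -0.6, -3.5]
opening: 0.357
t 22.92 pos [521.8 -20.1 143.4] rpy [-90.3  -0.   -0.2] open 0.357 F [-0.1 -0.6 -3.5]
total turn [ 0.3 -0.2  0. ] shift cm [-0.    0.74  0.56]
row x 10 [0.03, -0.02, 0.0, -0.0, 0.07, 0.06]
```

```bash
python3 -m crank '[[0.1,0,0,0,0,0.2,-1],[0.1,0,0,0,0.1,0.2,-1],[0.1,0,0,0,0.1,0.2,-1],[0,0,0,0,0.1,0.1,-1],[0,0,0,0,0.1,0.1,-1],[0,0,0,0,0.1,0,-1],[0,0,0,0,0,0,-1],[0,0,0,0,0,0,-1],[0,0,0,0,0,0,-1],[0,0,0,0,0,0,-1]]'
python3 - <<'E'
from plan import *
plan(R_pn,PAN+[1,0,21],10)
s,R,p=cur();print(s['eef_pos'],s['tcp_rot'])
cv2.imwrite('pics/s16.png',cams.grab_frame('scene'))
crop('pics/s16.png','pics/s16c.png',190,120,310,250,5)
E
```

```text
clock: 23.75
eef_pos: [523.1, -11.1, 139.3]
tcp_rot: [-1.57, -0.003, -0.003]
contact_force: [-0.2, -1.1, -4.6]
opening: 0.361
t 23.75 pos [523.1 -11.1 139.3] rpy [-89.9  -0.2  -0.2] open 0.361 F [-0.2 -1.1 -4.6]
total turn [-0.1 -0.2  0.2] shift cm [-0.13  1.83 -0.34]
row x 10 [-0.01, -0.02, 0.02, -0.01, 0.18, -0.03]
[523.06921508 -11.09373731 139.3210264 ] [-1.56981962 -0.0030073  -0.00306363]
```

View pics/s16c.png

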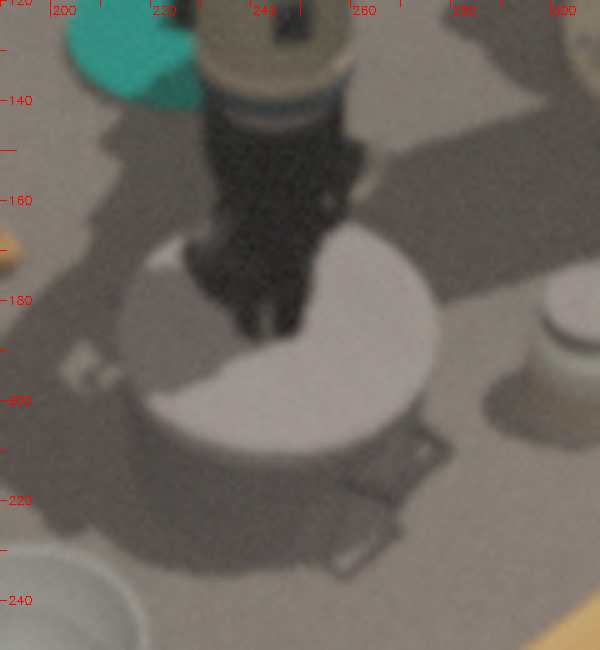

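```bash
python3 -m crank '[[0,0,0,-0.1,0,-0.15,-1],[0,0,0,0,0,-0.15,-1],[0,0,0,0,0,0,-1],[0,0,0,0,0.1,0,-1],[0,0,0,0,0.1,0,-1],[0,0,0,0,0.1,0,-1],[0,0,0,0,0.1,0,-1],[0,0,0,0,0,0,-1],[0,0,0,0,0,0,-1],[0,0,0,0,0,0,-1]]'
python3 - <<'E'
from plan import *
plan(R_pn,PAN+[1,0,21],10)
E
```

```text
clock: 24.63
eef_pos: [521.9, -14.6, 134.8]
tcp_rot: [-1.57, -0.003, -0.003]
contact_force: [-0.1, -0.3, -3.3]
opening: 0.36
t 24.63 pos [521.9 -14.6 134.8] rpy [-89.9  -0.2  -0.2] open 0.36 F [-0.1 -0.3 -3.3]
total turn [-0.1 -0.2  0.2] shift cm [-0.02  1.38  0.01]
row x 10 [-0.01, -0.02, 0.02, -0.0, 0.14, 0.0]
```

Aligned to within 0.2 mm of my estimate; lowering.

```bash
python3 -m crank '[[0,0,0,0,0.1,0,-1],[0,0,0,0,0.15,0,-1],[0,0,0,0,0.15,0,-1],[0,0,0,0,0.15,0,-1],[0,0,0,0,0.15,0,-1],[0,0,0,0,0.1,0,-1],[0,0,0,0,0,0,-1],[0,0,0,0,0,0,-1],[0,0,0,0,0,0,-1],[0,0,0,0,0,0,-1]]'
python3 - <<'E'
from plan import *
plan(R_pn,PAN+[1,0,21],10)
E
```

```text
clock: 25.47
eef_pos: [522.0, -14.6, 125.8]
tcp_rot: [-1.57, -0.003, -0.003]
contact_force: [-0.2, -0.3, -3.8]
opening: 0.359
t 25.47 pos [522.  -14.6 125.8] rpy [-89.9  -0.2  -0.2] open 0.359 F [-0.2 -0.3 -3.8]
total turn [-0.1 -0.2  0.2] shift cm [-0.02  0.48  0.01]
row x 10 [-0.01, -0.02, 0.02, -0.0, 0.05, 0.0]
```

```bash
python3 -m crank '[[0,0,0,0,0.1,0,-1],[0,0,0,0,0.1,0,-1],[0,0,0,0,0.1,0,-1],[0,0,0,0,0.1,0,-1],[0,0,0,0,0.05,0,-1],[0,0,0,0,0,0,-1],[0,0,0,0,0,0,-1],[0,0,0,0,0,0,-1],[0,0,0,0,0,0,-1],[0,0,0,0,0,0,-1]]'
python3 - <<'E'
from plan import *
plan(R_pn,PAN+[1,0,21],10)
E
```

```text
clock: 26.3
eef_pos: [522.4, -14.6, 121.8]
tcp_rot: [-1.57, -0.004, -0.003]
contact_force: [-0.6, -0.6, -2.1]
opening: 0.361
t 26.3 pos [522.4 -14.6 121.8] rpy [-89.9  -0.2  -0.2] open 0.361 F [-0.6 -0.6 -2.1]
total turn [-0.1 -0.2  0.2] shift cm [-0.06  0.08  0.01]
row x 10 [-0.01, -0.02, 0.02, -0.01, 0.01, 0.0]
```

```bash
python3 -m crank '[[0,0,0,0,0.1,0,-1],[0,0,0,0,0.1,0,-1],[0,0,0,0,0.1,0,-1],[0,0,0,0,0.05,0,-1],[0,0,0,0,0.0,0,-1],[0,0,0,0,0,0,-1],[0,0,0,0,0,0,-1],[0,0,0,0,0,0,-1],[0,0,0,0,0,0,-1],[0,0,0,0,0,0,-1]]'
python3 - <<'E'
from plan import *
plan(R_pn,PAN+[1,0,21],10)
cv2.imwrite('pics/s17.png',cams.grab_frame('scene'))
crop('pics/s17.png','pics/s17c.png',190,140,310,250,6)
E
```

```text
clock: 27.13
eef_pos: [522.5, -14.8, 121.2]
tcp_rot: [-1.57, -0.005, -0.003]
contact_force: [-1.7, -0.5, 1.2]
opening: 0.356
t 27.13 pos [522.5 -14.8 121.2] rpy [-89.9  -0.3  -0.2] open 0.356 F [-1.7 -0.5  1.2]
total turn [-0.1 -0.2  0.3] shift cm [-0.07  0.02  0.03]
row x 10 [-0.01, -0.02, 0.03, -0.01, 0.0, 0.0]
```

View pics/s17c.png

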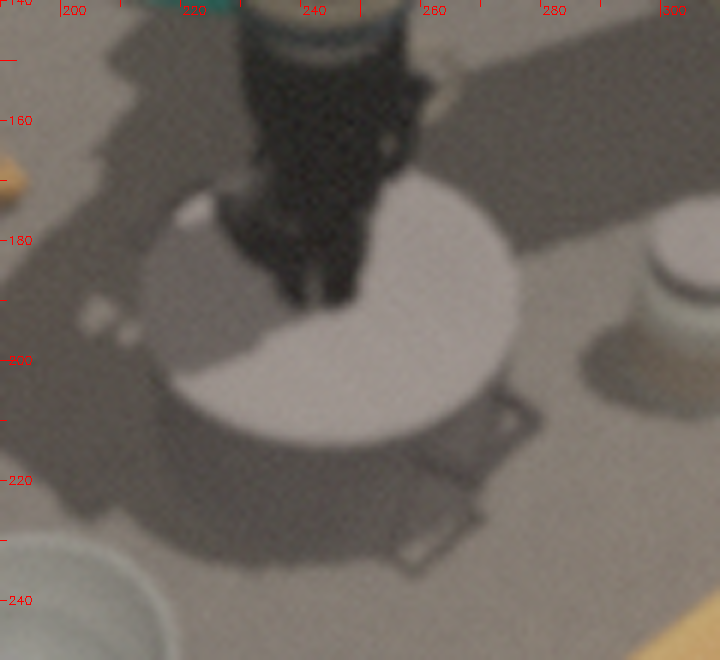

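The force went from -3.5 to +1.2 N at z 121.2, where home should be 121, so the lid is resting on the rim. I'll press slightly, then release slowly.

```bash
python3 -m crank '[[0,0,0,0,0.1,0,-1],[0,0,0,0,0.1,0,-1],[0,0,0,0,0,0,-1],[0,0,0,0,0,0,-0.24],[0,0,0,0,0,0,-0.2],[0,0,0,0,0,0,-0.1],[0,0,0,0,0,0,0.2],[0,0,0,0,0,0,0.6],[0,0,0,0,0,0,1],[0,0,0,0,0,0,1]]'
python3 - <<'E'
from plan import *
plan(R_pn,PAN+[1,0,21],10)
cv2.imwrite('pics/w18.png',cams.grab_frame('wrist'))
E
```

```text
clock: 28.02
eef_pos: [523.9, -14.9, 120.5]
tcp_rot: [-1.57, -0.007, -0.004]
contact_force: [-0.5, 0.1, 0.5]
opening: 0.981
t 28.02 pos [523.9 -14.9 120.5] rpy [-89.9  -0.4  -0.2] open 0.981 F [-0.5  0.1  0.5]
total turn [-0.1 -0.2  0.4] shift cm [-0.21 -0.05  0.03]
row x 10 [-0.01, -0.02, 0.04, -0.02, -0.01, 0.0]
```

View pics/w18.png

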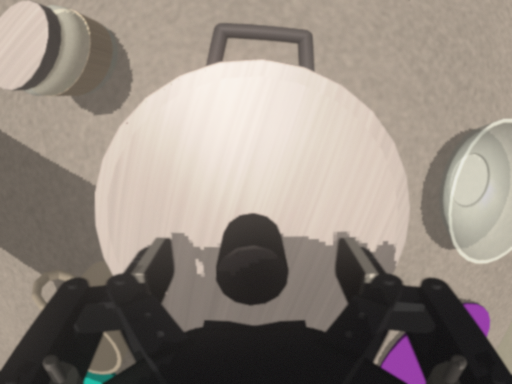

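Released with the knob free between the fingers. I'll withdraw straight up, then back and left, and check.

```bash
python3 -m crank '[[0,0,0,0,-0.5,0,1],[0,0,0,0,-1,0,1],[0,0,0,0,-2,0,1],[0,0,0,0,-3,0,1],[0,0,0,0,-3,0,1],[0,0,0,0,-3,0,1],[0,0,0,0,-3,0,1],[0,0,0,0,-3,0,1],[0,0,0,-1,-2,0,1],[0,0,0,-1,-1,0,1]]'
python3 -m crank '[[0,0,0,-2,0,0,1],[0,0,0,-2,0,0,1],[0,0,0,-2,0,0,1],[0,0,0,-2,0,0,1],[0,0,0,-2,0,0,1],[0,0,0,-2,0,0,1],[0,0,0,-2,0,0,1],[0,0,0,-1,0,0,1],[0,0,0,0,0,0,1],[0,0,0,0,0,0,1]]'
python3 - <<'E'
from plan import *
cv2.imwrite('pics/s19.png',cams.grab_frame('scene'))
cv2.imwrite('pics/t19.png',cams.grab_frame('top'))
crop('pics/s19.png','pics/s19c.png',190,140,310,250,6)
crop('pics/t19.png','pics/t19c.png',200,100,330,250,4)
print(r.sense()['contact_force'])
E
```

```text
clock: 28.9
eef_pos: [500.2, -14.9, 350.0]
tcp_rot: [-1.57, -0.004, -0.004]
contact_force: [0.3, -0.3, -0.9]
opening: 1.004
clock: 29.73
eef_pos: [342.8, -14.3, 361.4]
tcp_rot: [-1.571, -0.024, -0.004]
contact_force: [1.1, 0.6, 0.2]
opening: 1.001
[0.09287084 0.53068441 0.04063463]
```

View pics/s19c.png

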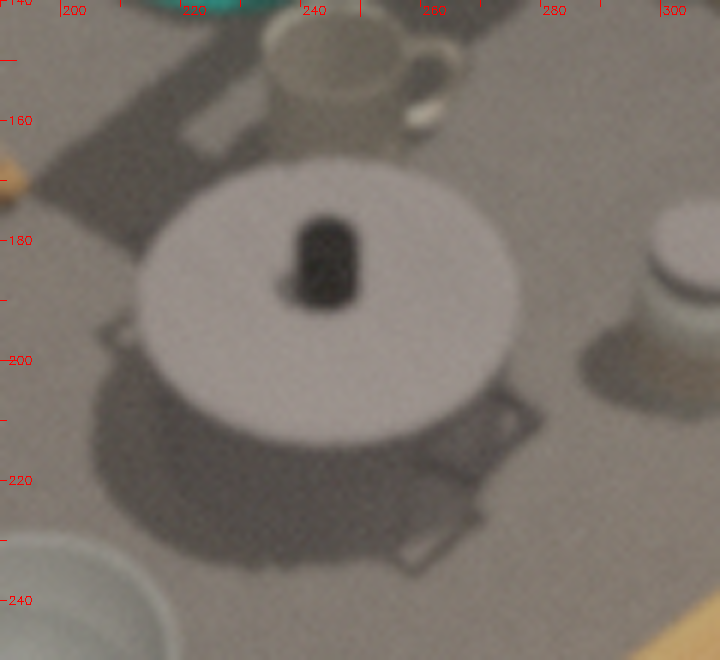

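View pics/s19.png

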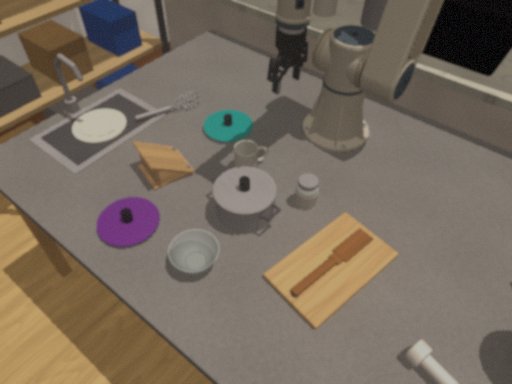

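View pics/t19c.png

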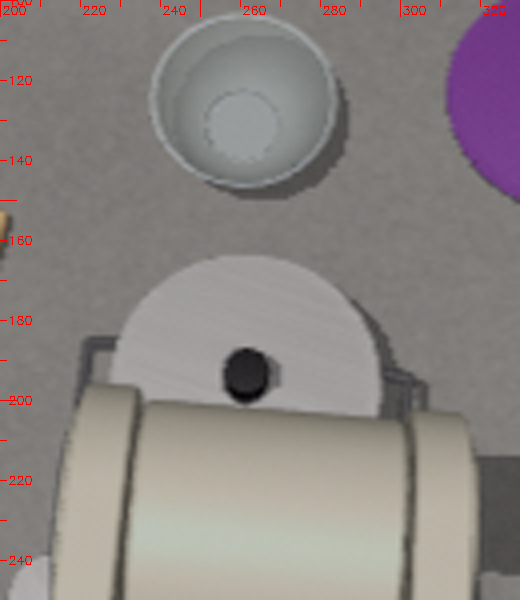

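Run:
```python
from plan import *
from fit import cyl,bb
for dx in(0,2):
  for dz in (0,4):
    b=PAN+[dx,0,dz]; print(dx,dz,np.round(bb('scene',cyl(94,0,5)+b),1),np.round(bb('scene',cyl(16,5,45)+b),1),np.round(bb('top',cyl(94,0,5)+b),1),np.round(bb('top',cyl(16,5,45)+b),1))
print('obs scene disc 212.8 276.5 165.8 214.3 knob 239 249.8 175.8 191.7; top disc 228 295.5 163.5 - ; knob 255.5 267.5 186.5 200.5')
```

```text
0 0 [212.8 276.8 165.8 214.4] [239.2 250.3 174.9 192.4] [227.6 295.6 163.6 230.2] [255.8 267.9 187.  201.8]
0 4 [212.7 276.9 164.9 213.5] [239.2 250.4 174.  191.5] [227.5 295.8 163.2 230. ] [255.8 267.9 186.7 201.5]
2 0 [212.4 276.4 166.2 214.9] [238.7 249.9 175.3 192.8] [227.6 295.6 162.9 229.5] [255.8 267.9 186.3 201.1]
2 4 [212.3 276.5 165.2 214. ] [238.7 249.9 174.4 191.9] [227.5 295.8 162.5 229.3] [255.8 268.  186.  200.8]
obs scene disc 212.8 276.5 165.8 214.3 knob 239 249.8 175.8 191.7; top disc 228 295.5 163.5 - ; knob 255.5 267.5 186.5 200.5
```

The lid matches the "fully home" model to a few tenths of a pixel on the disc. Handing in.

Run:
```python
from rig import r,cams,order
print(order.sign_off()); print(r.sense()['clock'])
```

```text
the job is handed in; nothing more can be done
None
the job is handed in; nothing more can be done
```

The spatula is out of the pan and lying flat on the chopping board, and the grey lid is on the pan. I handed in at about 30 s of the 62 s.

- **Spatula:** I gripped it by the handle, lifted it clear, levelled it and set it down with about 5 N of contact. The fingertips probably touched the board first. By my estimate the handle could have settled up to about 3 mm when I let go. The top and scene views showed it flat and wholly on the board.
- **Lid:** I took the grey lid from the stand by its knob, levelled it and lowered it until the force showed it resting on the rim. The gripper was then at 121.2 mm, where the fully seated height should be 121 mm.
- **Last checks:** The lid's outline matched the "level and fully home" model to within about 0.5 px in both fixed views. The knob's outline was off by up to about 1.3 px. The pan, mug, jar and bowl looked undisturbed, and the robot touched nothing.
- **What went wrong on the way:**
  - My first grip on the spatula was too shallow, so I regripped it 6 mm deeper before lifting.
  - The last joint reached its limit on my first approach to the knob. I backed off and turned the gripper about 75° before gripping. I read no contact force there.

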